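Snap the rolling pin into its drying stand

TASK

Put the thin wooden rolling pin away: lay it across the two spring clips of the drying stand, roughly centred, and press it down until both clips have snapped round it and it sits fully home and level, then let go. The clips stand on springy arms that sink a long way before a clip gives: press gently and no further than each snap takes, because an arm bent too far stays bent. Leave the jar, the cutter and the mug where they are.

Things in the scene. Friction and masses are not known exactly. Their poses are not given: they have to be found in the camera images.
- pin_mid (a point): middle of the rolling pin's axis. The pin is a plain beech cylinder, 32 mm in diameter and 320 mm long, no handles, about 0.2 kg, lying on the table (it can roll). x runs along the pin; y and z turn as it rolls. Both ends are alike
- pin_a (a point): point on the pin's axis 100 mm from its middle towards one end (+x of pin_mid)
- pin_b (a point): point on the pin's axis 100 mm from its middle towards the other end (-x of pin_mid)
- stand: drying stand screwed to the table: plywood base 260 x 300 x 18 mm, at its back a wooden block 105 mm high from which two flat spring-steel arms 18 mm wide reach to the front (-x), upper faces at z = 105 mm; a clip stands near each tip. Origin on the table under the middle between the clips; x to the block, y along the clips, z up. Between and outside the arms it is free down to the base
- home_l (a point): where the pin's axis lies when home in the +y clip: x = 0, y = +100, z = 121 mm of the stand (fixed to it, does not sink with the arm; the pin's weight droops it 1 to 4 mm). Clip: two steel spring fingers, in front of and behind the pin, 16 mm wide along y; flared tips 19 mm above this point, 49 mm apart, guide a pin up to 6 mm off. A pin only laid in the mouths lies 16 mm above it
- home_r (a point): the same for the -y clip: x = 0, y = -100, z = 121 mm of the stand
- spring_l (a joint): bend of the +y arm about its root, 150 mm behind the clip, in rad: 0 level and unloaded, positive as the clip sinks (0.1 = 15 mm). The arm gives about 2 mm per N. Its clip lets the pin in at 9 to 15 N (it varies from day to day), the clip then 17 to 29 mm down and the pin well below its home height; at the snap the force drops by 2 N or more. Beyond 0.22 (33 mm, 16 N) the arm stays bent: too far
- spring_r (a joint): the same for the -y arm. Pressing near one clip, 60 to 70 mm from the pin's middle, and then near the other takes the least force, 10 to 19 N each time; both clips at once need nearly twice that
- slip_jar: open glass jar, 72 mm wide, 55 mm high, standing on the table; origin at the centre of its underside
- cutter: square plastic clay cutter, an open frame 75 x 75 mm, 22 mm high, lying on the table; origin at the centre of its underside
- mug: mug, 80 mm wide, 95 mm high, handle to its +y; origin at the centre of its underside

How it is judged:
At the end, for the whole second after the job is handed in: the pin sits home in both clips: both points 100 mm either side of its middle are 115.5 to 124 mm above the stand's underside and within 6 mm of the line of the clips, the pin's middle is within 30 mm of the middle between the clips, and it is let go (z of pin_a in the frame of stand between 0.1155 and 0.124 m and z of pin_b in the frame of stand between 0.1155 and 0.124 m and x of pin_a in the frame of stand between -0.006 and 0.006 m and x of pin_b in the frame of stand between -0.006 and 0.006 m and y of pin_mid in the frame of stand between -0.03 and 0.03 m); the robot touches nothing.
It fails at once if a spring arm is bent down by more than 0.22 rad (33 mm at the clip) (value of joint any of spring_l, spring_r above 0.22 rad).
It fails at once if the jar, the cutter or the mug is shifted by more than 20 mm (distance of any of slip_jar, cutter, mug from where it was at the start of the episode above 0.02 m).
It also fails if it takes over 72 s, if anything falls off the work surface, if the arm or the gripper's body presses on something with over 40 N, if the wrist force passes 120 N, or if a joint passes its speed limit or range.

ROBOT

A 6-joint arm with a two-finger parallel gripper is mounted at the origin on the work surface. World frame = base frame: x ahead of the robot, y to its left, z up, the work surface at z = 0. Lengths are in m, angles in rad, forces in N, time in s.
With the tool pointing down it reaches from about 0.225 to 0.725 m from the base axis. Payload 3.1 kg.
Tool frame: the origin (TCP) lies between the finger pads; the fingertips stand 8 mm ahead of it and the grasp point (between the pads) lies 11 mm behind it; z points along the fingers, y is the direction in which the jaws open and shut (so a half turn about z gives the same grasp; the last joint's range is limited). The gripper opens to 85 mm and grips with 20 to 120 N. Pads are 22 mm wide; open, the fingers measure 114 mm over their backs; the gripper's body (76 mm by 85 mm) begins 54 mm behind the grasp point. The pads swing forward as they close: fully open they stand 13 mm farther back than shut.
Start: joints at [-1.309, 0.048, 0.099, 1.622, 0, 1.443], TCP at [0.199, -0.486, 0.239] pointing down, gripper open.
Joint ranges: [-2.91, 2.91], [-0.99, 1.94], [-1.21, 1.42], [-2.12, 2.29], [-1.49, 1.47], [-3.14, 3.14]. Speed limits (rad/s): [2.79, 2.79, 3.14, 3.14, 3.14, 3.14].

INTERFACE

Orientations are given as a unit quaternion [x, y, z, w].
In Python, from station import ctrl gives the robot as it stands.
- The arm moves only by the tool jog_arm, never from a script. Its argument "steps" is a list that holds one entry, the list of rows, each a list of 6 numbers: the shift along the world's x, y, z each as a share of 500 mm, from -1 to 1, then the turn, a rotation vector about the world's x, y, z each as a share of 2 rad, from -1 to 1. In form: [[[tx, ty, tz, wx, wy, wz], ...]]. A call has 1 to 5 rows; each row is the pose to reach, as a shift and turn from the pose commanded when the call began; what a row does not reach only later rows make up. A row lasts 1/10 s, in which the tool goes at most 50 mm and 8.59 degrees, less where a joint would pass 70% of its speed; a pose out of reach is approached as far as the arm can. A call with a number of a shift or a turn outside -1 to 1 is refused whole. A call with a gripper value outside its range is refused whole. "jaw" is the opening, from 0 (shut) to 1 (fully open), set as the call begins (left out, the last holds). The fingers move at their own pace and stop on an object; "force" is the grip in N (left out, the last holds). Time passes only in rows, so rows that repeat a pose let the fingers close. It gives the time, the measured TCP pose, the force and the opening at its end, in the units of the state.
- ctrl.observe(): the state, without advancing time (a new reading comes with each control period).
- ctrl.grab_frame(name): name is "side" or "top"; returns a dict with "image" (480x640x3 uint8, red, green, blue), "range_z" (480x640 float32, m along the optical axis (not along the pixel's ray), 0 where there is no reading), "fovy" (degrees; the focal length in pixels is half the picture's height over the tangent of half this angle, whatever the lens; pixels are square), "cx", "cy" (the principal point, pixels), "R" (3x3) and "t" (3): a world point X has camera coordinates R X + t. Camera axes: x right, y down, z forward; pixel columns grow to the right and rows downward; lengths in m; the calibration is good to about 2 mm. A picture is of the moment at which its call begins.
- ctrl.sign_off(): hands the job in, once; it reports no verdict.
The state is a dict: "t": time; "joints": joint angles; "joint_velocities": joint speeds; "joint_torque": joint torques, N m; "eef_pos": TCP position; "orientation": TCP orientation; "wrist_force": force on the tool from outside, world axes, zero at the start; "wrist_torque": the same for the moment, N m; "grip_width": opening from 0.0 (shut) to 1.0 (fully open).
Only numpy, scipy, OpenCV 4.12 (cv2) and the standard library are available. Lean on these libraries where they do the work, as an engineer would, in place of code of your own. Each camera call takes 0.05 s, during which the arm holds its last target.

## Working session

There is one attempt and no reset: what is moved stays moved. The work goes in short steps, Python scripts to look and compute and a tool call to move; the robot and the scene stay as the last step left them, time stands still between calls to the robot, and variables do not carry over. Pictures are saved under pics/ and viewed, and the job is handed in when it is done.

Besides the shell and the picture viewer there is one more tool, called after "Request:" as name(argument=value, ...) on one line, values as JSON. jog_arm: Moves the arm, as the interface text tells. Shift numbers are shares of 500 mm and turn numbers shares of 2 rad, none past 1 either way. Its arguments: {"type":"object","properties":{"steps":{"type":"array","items":{"type":"array","items":{"type":"array","items":{"type":"number","minimum":-1,"maximum":1}}}},"jaw":{"type":"number"},"force":{"type":"number"}},"required":["steps"]}

```bash
ls; mkdir -p pics; cat > h.py <<'E'
import numpy as np, cv2
from station import ctrl
def grab(n,save=None):
    f=ctrl.grab_frame(n)
    if save: cv2.imwrite('pics/'+save,f['image'][:,:,::-1])
    return f
def cloud(f):
    h,w=f['range_z'].shape; fl=h/2/np.tan(np.radians(f['fovy'])/2)
    v,u=np.mgrid[:h,:w]; z=f['range_z']
    c=np.stack([(u-f['cx'])*z/fl,(v-f['cy'])*z/fl,z],-1)
    return (c-np.array(f['t']))@np.array(f['R'])
E
python3 - <<'E'
from h import *
for n in('top','side'):
    f=grab(n,n+'0.png'); print(n,f['fovy'],f['cx'],f['cy'],f['R'],f['t'])
    np.savez(n+'0.npz',**f)
print(ctrl.observe())
E
```

```text
pics
top 56.87556719493755 314.8507084501508 234.04629171875803 [[-0.0092981  -0.99994936 -0.00384898]
 [-0.99604374  0.00960184 -0.08834402]
 [ 0.08837651  0.00301232 -0.99608259]] [0.10374737 0.56922021 1.08738826]
side 55.05588306279249 320.6684214002207 245.92667555906374 [[-0.97768701 -0.20863483 -0.02448729]
 [-0.08819282  0.51346421 -0.85356695]
 [ 0.19065714 -0.83236171 -0.52040738]] [0.569983   0.07690125 1.0892183 ]
{'t': 0.1, 'joints': array([-1.30879273e+00,  4.86830285e-02,  9.77297737e-02,  1.62203682e+00,
        2.03497712e-06,  1.44300282e+00]), 'joint_velocities': array([-0.00105376, -0.0010168 ,  0.00185567, -0.00127701, -0.00202558,
       -0.00111581]), 'joint_torque': array([ 2.79077256e-03, -3.39850724e+01,  3.20936179e+01,  1.58137962e-02,
       -9.38201606e-05,  2.01586502e-06]), 'eef_pos': array([ 0.19934672, -0.48507751,  0.23821853]), 'orientation': array([ 9.81066732e-01,  1.93666889e-01, -7.25353914e-05, -1.09447405e-03]), 'wrist_force': array([ 1.00116953, -0.62026389, -0.39965164]), 'wrist_torque': array([ 0.03894657, -0.00969713,  0.0442436 ]), 'grip_width': 1.0022638947008238}
```

View pics/top0.png

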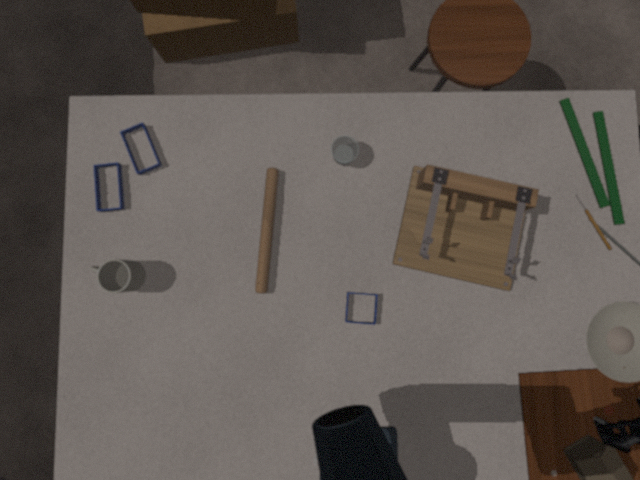

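View pics/side0.png

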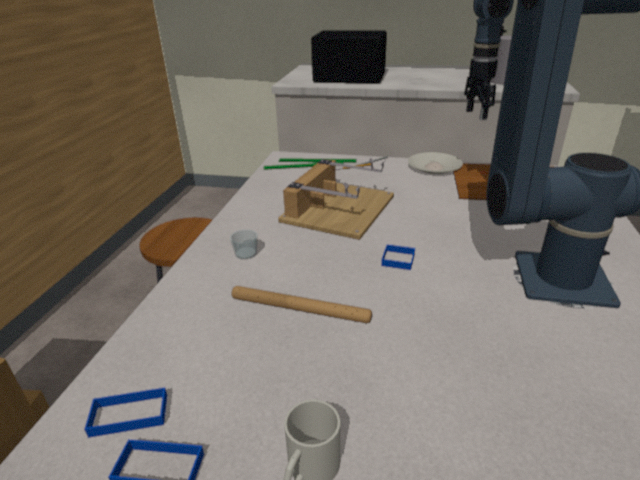

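The top view shows the pin from pixel (272,170) to (262,291), the stand with its clips near (426,250) and (511,268), the jar at (345,151), the cutter at (361,308) and the mug at (115,276). Next I measure these.

```bash
python3 - <<'E'
from h import *
f=dict(np.load('top0.npz')); P=cloud(f); z=P[...,2]
def st(m): 
    q=P[m]; return q
r=np.zeros(z.shape,bool); r[150:310,245:295]=1
m=r&(z>0.01)&(z<0.05)
q=P[m]; 
c=cv2.fitLine(q[:,:2].astype(np.float32),cv2.DIST_HUBER,0,.01,.01).ravel()
d=c[:2]; s=(q[:,:2]-c[2:])@d
print('pin',m.sum(),c,s.min(),s.max(),'mid',c[2:]+d*(s.min()+s.max())/2,np.percentile(q[:,2],[5,50,95]),'ang',np.degrees(np.arctan2(d[1],d[0])))
print('table z',np.median(z[330:380,150:250]))
# stand: base rectangle
r=np.zeros(z.shape,bool); r[155:300,385:545]=1
for lo,hi,n in((.01,.03,'base'),(.085,.115,'arms/block'),(.115,.16,'clips')):
    mm=(r&(z>lo)&(z<hi)).astype(np.uint8); print(n,mm.sum())
    k,lab,stt,cen=cv2.connectedComponentsWithStats(mm)
    for i in range(1,k):
        if stt[i,4]>3: q=P[lab==i]; print(stt[i],q.mean(0).round(4),q.min(0).round(3),q.max(0).round(3)); 
    cv2.imwrite(f'pics/m_{n[:4]}.png',mm*255)
im=f['image'][140:310,380:560,::-1]; cv2.imwrite('pics/stand.png',cv2.resize(im,None,fx=4.4,fy=3.5,interpolation=cv2.INTER_CUBIC))
for n,(a,b,c_,d_) in dict(jar=(130,175,325,365),cut=(285,330,340,385),mug=(255,300,90,150)).items():
    q=P[a:b,c_:d_].reshape(-1,3); q=q[(q[:,2]>.012)&(q[:,2]<.12)]; print(n,len(q),q.min(0),q.max(0))
E
```

```text
pin 1576 [ 0.9956348  -0.09333465  0.5800001   0.22018364] -0.15708749047535261 0.16172907301816877 mid [0.58231076 0.21996703] [0.01951843 0.02803713 0.03311727] ang -5.355476
table z -0.0007749166400984968
base 8305
[ 393  166  123  125 8239] [ 0.5554 -0.2555  0.0175] [ 0.426 -0.411  0.01 ] [ 0.744 -0.097  0.03 ]
[515 211  10  47  53] [ 0.5654 -0.4187  0.0171] [ 0.508 -0.433  0.012] [ 0.624 -0.404  0.021]
[512 264   3  11  13] [ 0.4783 -0.3975  0.0171] [ 0.466 -0.401  0.015] [ 0.491 -0.395  0.02 ]
arms/block 3398
[ 419  165  120  111 3398] [ 0.6403 -0.2845  0.103 ] [ 0.464 -0.429  0.085] [ 0.725 -0.142  0.115]
clips 177
[423 237  10   7  46] [ 0.5438 -0.1579  0.1338] [ 0.538 -0.166  0.117] [ 0.551 -0.149  0.141]
[421 254   8   7  39] [ 0.507  -0.1492  0.1341] [ 0.499 -0.158  0.124] [ 0.513 -0.141  0.141]
[509 257  12   7  49] [ 0.4968 -0.3518  0.1332] [ 0.491 -0.361  0.119] [ 0.504 -0.343  0.14 ]
[507 274  10   7  43] [ 0.4602 -0.3433  0.1335] [ 0.453 -0.352  0.121] [ 0.466 -0.335  0.142]
jar 370 [ 0.7442002  -0.01120687  0.01233263] [0.8158587  0.0587594  0.05828415]
cut 174 [ 0.34551969 -0.05280675  0.01245624] [0.4245704  0.02593791 0.02647037]
mug 1093 [0.43026131 0.52915846 0.01204044] [0.50982191 0.63714077 0.0978855 ]
```

View pics/stand.png

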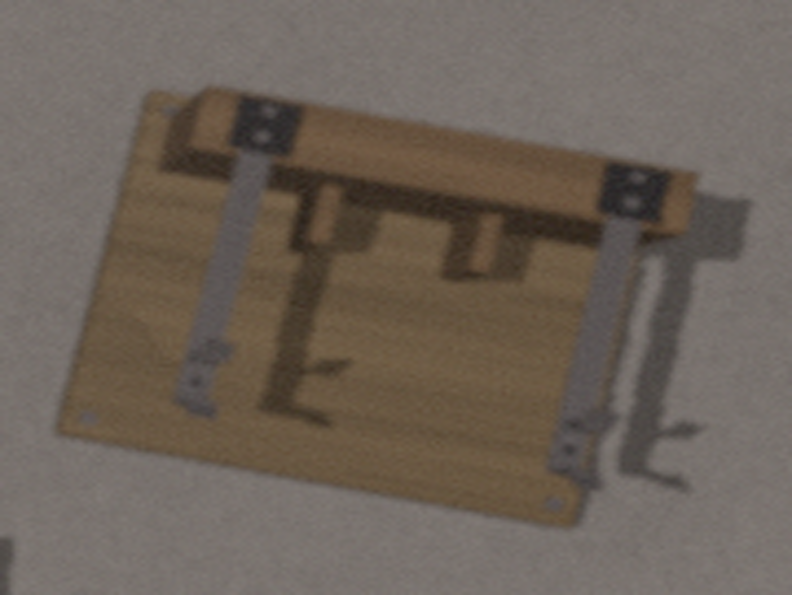

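The clip centres are at (0.525,-0.154) and (0.479,-0.348). That puts the stand origin at about (0.502,-0.251) with a yaw of about -13.5°. The pin's middle is at (0.582,0.220), with its axis at -5.4°. Moving above the pin now.

Request:
jog_arm(steps=[[[0.1915,0.353,0,0,0,0.3325],[0.1915,0.353,0,0,0,0.3325],[0.1915,0.353,0,0,0,0.3325],[0.1915,0.353,0,0,0,0.3325],[0.1915,0.353,0,0,0,0.3325]]], jaw=1)

```text
t: 0.6
eef_pos: [0.2972, -0.3042, 0.2393]
orientation: [0.861, 0.508, 0.001, -0.001]
wrist_force: [-1.0, -1.2, 0.1]
grip_width: 0.999
```

Request:
jog_arm(steps=[[[0.1915,0.353,0,0,0,0.3325],[0.1915,0.353,0,0,0,0.3325],[0.1915,0.353,0,0,0,0.3325],[0.1915,0.353,0,0,0,0.3325],[0.1915,0.353,0,0,0,0.3325]]])

```text
t: 1.1
eef_pos: [0.3927, -0.1271, 0.2389]
orientation: [0.647, 0.762, 0.001, -0.001]
wrist_force: [-0.2, -0.7, 0.2]
grip_width: 0.994
```

Request:
jog_arm(steps=[[[0.1915,0.353,0,0,0,0.3325],[0.1915,0.353,0,0,0,0.3325],[0.1915,0.353,0,0,0,0.3325],[0.1915,0.353,0,0,0,0.3325],[0.1915,0.353,0,0,0,0.3325]]])

```text
t: 1.6
eef_pos: [0.488, 0.049, 0.2378]
orientation: [0.364, 0.931, 0.001, -0.001]
wrist_force: [1.0, -0.7, 0.8]
grip_width: 1.002
```

Request:
jog_arm(steps=[[[0.1915,0.353,0,0,0,0.3325],[0.1915,0.353,0,0,0,0.3325],[0.1915,0.353,0,0,0,0.3325],[0.1915,0.353,0,0,0,0.3325],[0.1915,0.353,0,0,0,0.3325]]])

```text
t: 2.1
eef_pos: [0.5835, 0.2255, 0.2341]
orientation: [0.041, 0.999, 0.0, -0.003]
wrist_force: [-0.5, 0.6, -0.8]
grip_width: 1.003
```

```bash
python3 - <<'E'
from h import *
f=grab('side','s1.png'); f=grab('top'); s=ctrl.observe(); print(s['t'],s['eef_pos'],s['orientation'],s['wrist_force'])
print(s['joints'])
E
```

```text
2.2 [0.58221629 0.22175362 0.23668002] [ 4.47753739e-02  9.98994811e-01 -7.22015190e-04 -2.00309602e-03] [ 0.44775688 -0.12871632  0.56923643]
[ 2.56420768e-01  3.16788375e-01  4.00387655e-01  1.65864984e+00
 -1.90471115e-04  3.46002073e-01]
```

View pics/s1.png

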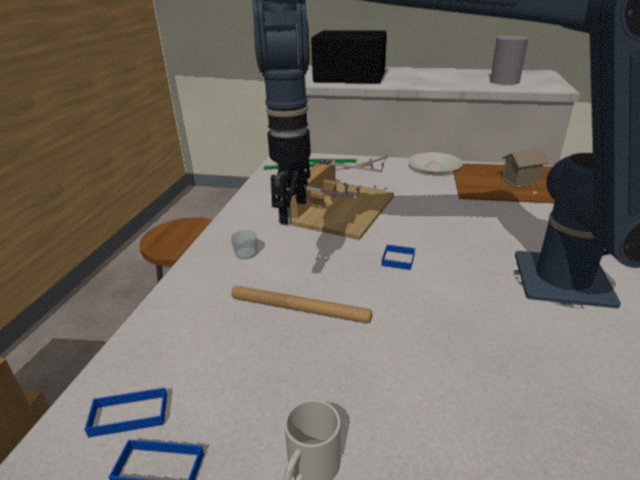

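The gripper tip shows near pixel (285,220), above the pin at (300,303). I'll check that this projection is consistent.

```bash
python3 - <<'E'
from h import *
f=dict(np.load('side0.npz')); fl=240/np.tan(np.radians(f['fovy'])/2)
for p in ([.582,.22,.23],[.582,.22,.016],[.742,.205,.016],[.423,.235,.016],[.525,-.154,.13],[.479,-.348,.13]):
    c=f['R']@np.array(p)+f['t']; print(p,f['cx']+fl*c[0]/c[2],f['cy']+fl*c[1]/c[2])
P=cloud(f);z=P[...,2]; r=np.zeros(z.shape,bool); r[280:325,228:375]=1
q=P[r&(z>.008)&(z<.05)]; c=cv2.fitLine(q[:,:2].astype(np.float32),cv2.DIST_HUBER,0,.01,.01).ravel();s=(q[:,:2]-c[2:])@c[:2]
print('side pin',c,c[2:]+c[:2]*(s.min()+s.max())/2,s.max()-s.min(),np.percentile(q[:,2],98))
r[:]=0; r[175:215,330:400]=1; m=(r&(z>.115)&(z<.15)).astype(np.uint8)
k,lab,stt,cen=cv2.connectedComponentsWithStats(m)
for i in range(1,k):
    if stt[i,4]>3: q=P[lab==i]; print(stt[i],q.mean(0).round(4),q.max(0).round(3))
E
```

```text
[0.582, 0.22, 0.23] 294.7220583274065 216.27397410717842
[0.582, 0.22, 0.016] 299.9787985261187 302.93350861133047
[0.742, 0.205, 0.016] 233.7034795728598 291.05276338511896
[0.423, 0.235, 0.016] 371.67842130904796 315.8161583611518
[0.525, -0.154, 0.13] 352.22264038850625 187.18431383065996
[0.479, -0.348, 0.13] 376.8416826715214 162.2073264719645
side pin [ 0.99598277 -0.08954524  0.5982567   0.23203734] [0.58469466 0.23325665] 0.3199171395834697 0.03398804088593398
[343 182   6  11  34] [ 0.5438 -0.1564  0.1299] [ 0.551 -0.146  0.141]
[356 184   6  10  24] [ 0.5085 -0.147   0.1294] [ 0.513 -0.138  0.143]
```

Request:
jog_arm(steps=[[[0,0.002,-0.1,0,0,-0.006],[0,0.002,-0.2,0,0,-0.006],[0,0.002,-0.3,0,0,-0.006],[0,0.002,-0.36,0,0,-0.006],[0,0.002,-0.4,0,0,-0.006]]])

```text
t: 2.7
eef_pos: [0.5795, 0.2194, 0.0357]
orientation: [0.054, 0.999, -0.001, -0.003]
wrist_force: [0.5, 0.9, -0.5]
grip_width: 1.002
```

Request:
jog_arm(steps=[[[0,0,-0.02,0,0,0],[0,0,-0.03,0,0,0],[0,0,-0.04,0,0,0],[0,0,-0.05,0,0,0],[0,0,-0.05,0,0,0]]])

```text
t: 3.2
eef_pos: [0.5829, 0.2214, 0.0148]
orientation: [0.052, 0.999, 0.0, 0.0]
wrist_force: [-0.5, 1.0, 0.5]
grip_width: 0.995
```

Request:
jog_arm(steps=[[[0,0,-0.006,0,0,0],[0,0,-0.006,0,0,0],[0,0,-0.006,0,0,0],[0,0,-0.006,0,0,0],[0,0,-0.006,0,0,0]]], jaw=0, force=40)

```text
t: 3.7
eef_pos: [0.5829, 0.2216, 0.0118]
orientation: [0.052, 0.999, 0.0, 0.0]
wrist_force: [0.4, -0.3, -0.0]
grip_width: 0.358
```

Request:
jog_arm(steps=[[[0,0,0,0,0,0],[0,0,0,0,0,0],[0,0,0,0,0,0],[0,0,0,0,0,0],[0,0,0,0,0,0]]])

```text
t: 4.2
eef_pos: [0.5829, 0.2216, 0.0118]
orientation: [0.052, 0.999, 0.0, 0.0]
wrist_force: [-0.9, 1.1, 3.2]
grip_width: 0.359
```

Request:
jog_arm(steps=[[[0,0,0.02,0,0,0],[0,0,0.1,0,0,0],[0,0,0.2,0,0,0],[0,0,0.3,0,0,0],[0,0,0.4,0,0,0]]])

```text
t: 4.7
eef_pos: [0.5814, 0.2208, 0.2124]
orientation: [0.052, 0.999, -0.001, -0.001]
wrist_force: [1.8, 0.4, -1.9]
grip_width: 0.361
```

```bash
python3 - <<'E'
from h import *
f=grab('side','s2.png'); s=ctrl.observe(); print(s['t'],s['eef_pos'],s['orientation'],s['wrist_force'],s['grip_width'])
P=cloud(f); im=f['image'].astype(int)
hsv=cv2.cvtColor(f['image'],cv2.COLOR_RGB2HSV)
z=P[...,2]; m=(z>.1)&(P[...,1]>.15)&(P[...,1]<.3)&(hsv[...,1]>90)&(hsv[...,0]<25)&(z<.35)
q=P[m]; print(m.sum())
c=cv2.fitLine(q.astype(np.float32),cv2.DIST_HUBER,0,.01,.01).ravel();s=(q-c[3:])@c[:3]
print(c,s.max()-s.min(),c[3:]+c[:3]*(s.min()+s.max())/2)
E
```

```text
4.75 [0.58526122 0.22181835 0.22381538] [0.05200455 0.99862091 0.00191857 0.00693673] [2.28327626 0.8851453  6.39745935] 0.3578435353875622
2175
[ 9.9606931e-01 -8.8577420e-02 -1.8702903e-04  5.7251632e-01
  2.3444104e-01  2.2498205e-01] 0.7583181565128764 [0.36196835 0.25316443 0.22502159]
```

View pics/s2.png

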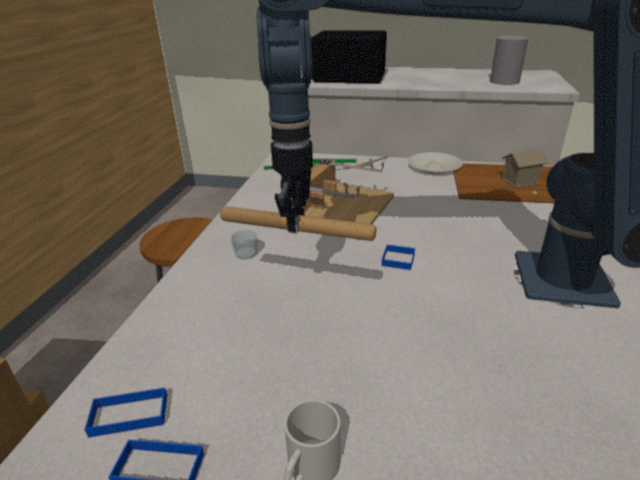

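The pin is held level and centred, with its ends at (222,214) and (375,232) and the gripper at (293,225). Carrying it over the stand now.

Request:
jog_arm(steps=[[[-0.054,-0.315,0.02,0,0,-0.285],[-0.054,-0.315,0.02,0,0,-0.285],[-0.054,-0.315,0.02,0,0,-0.285],[-0.054,-0.315,0.02,0,0,-0.285],[-0.054,-0.315,0.02,0,0,-0.285]]])

```text
t: 5.25
eef_pos: [0.5547, 0.0616, 0.221]
orientation: [0.332, 0.943, -0.0, -0.001]
wrist_force: [0.1, 0.5, -3.2]
grip_width: 0.357
```

Request:
jog_arm(steps=[[[-0.054,-0.315,0.02,0,0,-0.285],[-0.054,-0.315,0.02,0,0,-0.285],[-0.054,-0.315,0.02,0,0,-0.285],[-0.054,-0.315,0.02,0,0,-0.285],[-0.054,-0.315,0.02,0,0,-0.285]]])

```text
t: 5.75
eef_pos: [0.5283, -0.0945, 0.2308]
orientation: [0.582, 0.813, -0.0, -0.001]
wrist_force: [0.6, 0.9, -2.0]
grip_width: 0.357
```

Request:
jog_arm(steps=[[[-0.054,-0.315,0.02,0,0,-0.285],[-0.054,-0.315,0.02,0,0,-0.285],[-0.054,-0.315,0.02,0,0,-0.285],[-0.054,-0.315,0.02,0,0,-0.285],[-0.054,-0.315,0.02,0,0,-0.285]]])

```text
t: 6.25
eef_pos: [0.5019, -0.2511, 0.2406]
orientation: [0.787, 0.617, 0.0, -0.001]
wrist_force: [0.5, 0.9, -1.5]
grip_width: 0.359
```

```bash
cat > pinfit.py <<'E'
from h import *
O=np.array([.502,-.2506]); ya=np.radians(76.5); Y=np.array([np.cos(ya),np.sin(ya)]); X=np.array([Y[1],-Y[0]])
def fit(name,save,zlo,zhi):
    f=grab(name,save); P=cloud(f); hsv=cv2.cvtColor(f['image'],cv2.COLOR_RGB2HSV); z=P[...,2]
    sx=(P[...,:2]-O)@X; sy=(P[...,:2]-O)@Y
    m=(z>zlo)&(z<zhi)&(abs(sx)<.05)&(abs(sy)<.2)&(hsv[...,1]>80)&(hsv[...,0]<25)
    m=cv2.morphologyEx(m.astype(np.uint8),cv2.MORPH_OPEN,np.ones((2,2)))>0
    out=[]
    for c in np.arange(-.16,.161,.02):
        k=m&(abs(sy-c)<.01)
        if k.sum()>10: out.append((round(c,2),int(k.sum()),*np.round([np.percentile(sx[k],5)*1e3,np.percentile(sx[k],95)*1e3,sx[k].mean()*1e3,np.percentile(z[k],97)*1e3],1)))
    print(name,m.sum(),'sy range',np.percentile(sy[m],[.3,99.7]).round(4))
    for o in out: print(*o)
    return f
E
python3 - <<'E'
from pinfit import *
fit('top','t3.png',.19,.30); fit('side','s3.png',.19,.3)
s=ctrl.observe(); print(s['t'],s['eef_pos'],s['orientation'],s['wrist_force'],s['grip_width'])
E
```

```text
top 1329 sy range [-0.1316  0.1592]
-0.0 134 -23.1 21.2 -0.9 285.4
0.02 175 -17.3 10.2 -4.4 304.3
0.04 170 -16.4 9.7 -3.8 364.0
0.06 156 -16.6 9.9 -3.7 261.8
0.08 157 -16.4 10.0 -3.7 261.7
0.1 156 -16.6 9.8 -3.9 261.8
0.12 146 -16.0 9.2 -3.8 261.7
0.14 148 -15.8 9.2 -3.8 262.0
0.16 45 -13.8 6.6 -3.6 260.6
side 488 sy range [-1.0285  0.1626]
-0.0 19 -21.8 -4.3 -13.2 281.3
0.02 53 -29.4 -2.4 -15.1 292.2
0.04 36 -18.1 -2.4 -11.4 262.6
0.06 35 -17.8 -4.4 -12.8 263.1
0.08 40 -17.6 -4.0 -12.4 263.0
0.1 39 -17.5 -4.5 -13.0 262.2
0.12 40 -17.7 -5.0 -13.1 262.3
0.14 41 -17.7 -4.7 -13.1 262.4
0.16 94 -16.0 3.8 -6.6 260.3
6.35 [ 0.50213048 -0.24910832  0.24075365] [ 7.85449690e-01  6.18924678e-01  3.71302450e-04 -9.42608569e-04] [ 0.39360125  0.88013887 -1.69558962] 0.3578166035832003
```

View pics/t3.png

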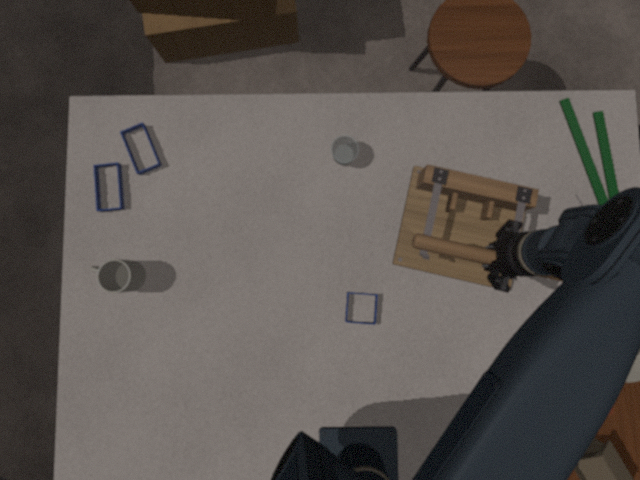

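View pics/s3.png

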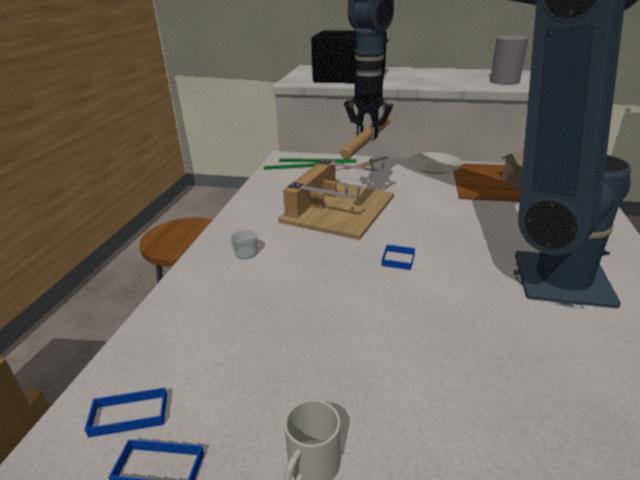

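The pin is parallel to the clip line and centred, with its lateral offset about 0 to -1 mm. Lowering it into the mouths.

Request:
jog_arm(steps=[[[0,0,-0.05,0,0,0],[0,0,-0.1,0,0,0],[0,0,-0.14,0,0,0],[0,0,-0.18,0,0,0],[0,0,-0.19,0,0,0]]])

```text
t: 6.85
eef_pos: [0.5006, -0.2475, 0.1431]
orientation: [0.786, 0.619, -0.001, -0.003]
wrist_force: [-0.8, 0.3, -1.7]
grip_width: 0.357
```

Request:
jog_arm(steps=[[[0,0,-0.005,0,0,0],[0,0,-0.01,0,0,0],[0,0,-0.015,0,0,0],[0,0,-0.015,0,0,0],[0,0,-0.015,0,0,0]]])

```text
t: 7.35
eef_pos: [0.5018, -0.2514, 0.1395]
orientation: [0.788, 0.616, 0.0, 0.001]
wrist_force: [0.3, 0.2, -1.1]
grip_width: 0.362
```

```bash
python3 - <<'E'
from pinfit import *
f=fit('top','t4.png',.115,.17); g=fit('side','s4.png',.115,.17)
cv2.imwrite('pics/s4c.png',cv2.resize(g['image'][110:240,280:440,::-1],None,fx=4.5,fy=4.5,interpolation=cv2.INTER_CUBIC))
s=ctrl.observe(); print(s['t'],s['eef_pos'],s['orientation'],s['wrist_force'],s['wrist_torque'],s['grip_width'])
E
```

```text
top 1015 sy range [-0.0164  0.1556]
-0.0 79 -17.4 12.0 -2.8 161.3
0.02 135 -16.7 9.5 -4.4 202.3
0.04 132 -16.4 9.8 -4.3 265.1
0.06 127 -16.3 9.8 -3.6 161.2
0.08 124 -16.3 10.0 -3.8 161.5
0.1 126 -15.7 9.3 -3.7 160.6
0.12 125 -16.0 9.8 -3.8 161.0
0.14 126 -16.6 9.7 -3.7 160.5
0.16 32 -14.0 7.3 -3.9 159.1
side 443 sy range [-1.0167  0.8396]
-0.0 26 -44.9 -4.6 -16.8 206.1
0.02 50 -43.2 0.8 -14.2 202.4
0.04 33 -16.8 -2.5 -11.0 162.5
0.06 36 -17.6 -2.3 -11.8 160.8
0.08 33 -16.6 -3.6 -11.5 161.0
0.1 46 -17.3 11.2 -8.0 161.8
0.12 40 -17.1 -4.5 -11.7 161.1
0.14 44 -16.8 -3.3 -11.4 160.5
0.16 79 -14.2 6.6 -4.2 157.8
7.45 [ 0.5017087  -0.25139311  0.13934229] [7.87626679e-01 6.16152598e-01 1.59542063e-04 4.07208116e-04] [ 0.24050311 -0.15124795 -1.25499879] [ 0.04315002 -0.00880855 -0.03656157] 0.35790483214011887
```

View pics/s4c.png

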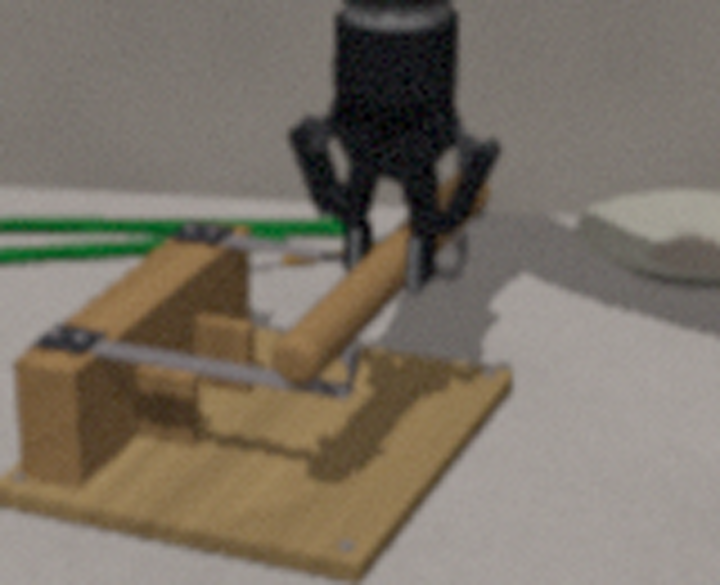

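The near clip's fingers stand on either side of the pin's end and the pin lies between the flares. I'll lower it onto the mouths.

Request:
jog_arm(steps=[[[0,0,-0.004,0,0,0],[0,0,-0.008,0,0,0],[0,0,-0.012,0,0,0],[0,0,-0.012,0,0,0],[0,0,-0.012,0,0,0]]])

```text
t: 7.95
eef_pos: [0.5021, -0.2515, 0.1334]
orientation: [0.788, 0.616, 0.0, 0.001]
wrist_force: [1.8, -0.2, 0.7]
grip_width: 0.362
```

Request:
jog_arm(steps=[[[0,0,-0.002,0,0,0],[0,0,-0.002,0,0,0],[0,0,-0.004,0,0,0],[0,0,-0.004,0,0,0],[0,0,-0.004,0,0,0]]])

```text
t: 8.45
eef_pos: [0.5018, -0.2513, 0.1311]
orientation: [0.788, 0.616, 0.0, 0.0]
wrist_force: [1.6, -0.4, 1.5]
grip_width: 0.358
```

Contact: about 2.8 N is now carried by the clips. Releasing and rising.

Request:
jog_arm(steps=[[[0,0,0,0,0,0],[0,0,0,0,0,0],[0,0,0,0,0,0],[0,0,0,0,0,0],[0,0,0,0,0,0]]], jaw=0.8)

```text
t: 8.95
eef_pos: [0.5012, -0.2509, 0.1305]
orientation: [0.788, 0.616, -0.0, -0.0]
wrist_force: [0.6, -0.4, -0.5]
grip_width: 0.8
```

Request:
jog_arm(steps=[[[0,0,0.02,0,0,0],[0,0,0.06,0,0,0],[0,0,0.12,0,0,0],[0,0,0.16,0,0,0],[0,0,0.16,0,0,0]]])

```text
t: 9.45
eef_pos: [0.5034, -0.2524, 0.2159]
orientation: [0.788, 0.616, 0.001, 0.004]
wrist_force: [0.5, -0.4, 0.2]
grip_width: 0.801
```

```bash
python3 - <<'E'
from pinfit import *
f=fit('top','t5.png',.115,.175); g=fit('side','s5.png',.115,.175)
cv2.imwrite('pics/s5c.png',cv2.resize(g['image'][110:240,280:440,::-1],None,fx=4.5,fy=4.5,interpolation=cv2.INTER_CUBIC))
s=ctrl.observe(); print(s['t'],s['eef_pos'],s['orientation'],s['wrist_force'],s['wrist_torque'],s['grip_width'])
E
```

```text
top 1287 sy range [-0.1608  0.329 ]
-0.16 25 -15.9 -6.5 -11.0 152.4
-0.14 32 -15.6 -8.9 -12.6 150.8
-0.04 43 -14.8 10.8 -1.2 154.8
-0.02 127 -15.1 10.7 -2.8 155.2
-0.0 126 -15.1 10.4 -2.9 154.9
0.02 141 -21.2 10.7 -4.6 289.6
0.04 129 -15.1 10.8 -2.9 155.1
0.06 124 -14.9 11.3 -2.2 155.0
0.08 120 -15.1 11.0 -2.4 154.4
0.1 123 -14.2 11.6 -2.2 154.7
0.12 125 -14.8 11.0 -2.5 154.5
0.14 122 -14.8 11.6 -2.3 155.3
0.16 31 -12.6 8.8 -2.2 152.8
side 620 sy range [-1.0134  0.1614]
-0.14 20 -16.5 -2.2 -8.7 153.7
-0.12 26 -15.4 -2.9 -8.1 154.5
-0.1 42 -18.8 73.8 0.1 154.4
-0.08 25 -15.6 58.3 -3.2 155.5
-0.06 33 -16.5 80.0 -2.3 155.9
-0.04 28 -15.9 -2.8 -7.9 155.6
-0.02 30 -15.6 -2.4 -10.8 154.9
-0.0 35 -15.9 1.3 -9.3 155.5
0.02 34 -15.9 -1.2 -9.9 155.0
0.04 32 -15.1 -2.3 -10.7 156.2
0.06 36 -15.8 -1.3 -10.3 155.8
0.08 39 -15.5 -1.7 -10.3 155.6
0.1 46 -16.2 7.3 -9.7 154.1
0.12 33 -15.2 -2.8 -10.2 154.5
0.14 46 -15.8 -2.8 -10.6 155.2
0.16 79 -12.8 7.2 -2.8 153.8
9.55 [ 0.50188793 -0.25139459  0.21167587] [7.87600800e-01 6.16185187e-01 2.65398998e-04 8.50907168e-04] [ 0.44427186 -0.27458449 -0.36629427] [ 0.00726669  0.00025327 -0.03773665] 0.8014036853088106
```

View pics/s5c.png

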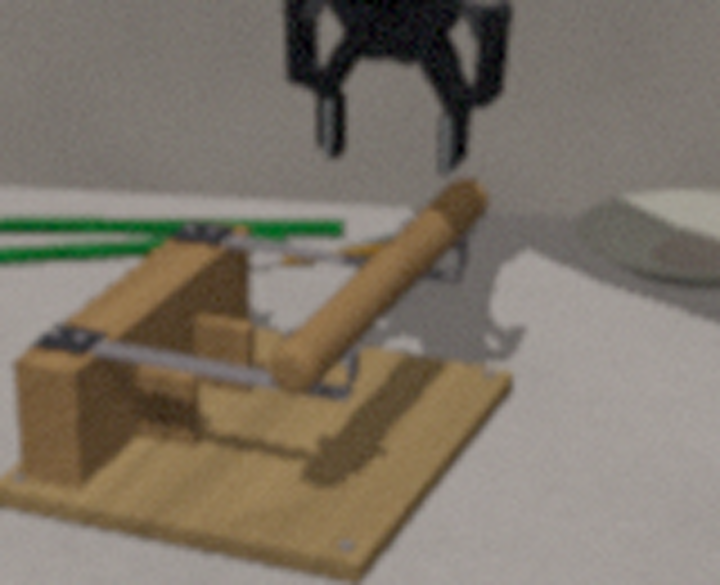

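The pin rests level in both mouths. It spans sy ±0.16 and its lateral offset is about +1 mm. Next I shut the jaws and move to the +y pressing point.

Request:
jog_arm(steps=[[[0.0326,0.128,0,0,0,0],[0.0326,0.128,0,0,0,0],[0.0326,0.128,0,0,0,0],[0.0326,0.128,0,0,0,0],[0.0326,0.128,0,0,0,0]]], jaw=0)

```text
t: 10.05
eef_pos: [0.5173, -0.1878, 0.2101]
orientation: [0.788, 0.616, -0.001, -0.0]
wrist_force: [-0.0, -0.3, 0.6]
grip_width: 0.001
```

Request:
jog_arm(steps=[[[0,0,-0.03,0,0,0],[0,0,-0.05,0,0,0],[0,0,-0.07,0,0,0],[0,0,-0.08,0,0,0],[0,0,-0.08,0,0,0]]])

```text
t: 10.55
eef_pos: [0.517, -0.187, 0.1694]
orientation: [0.788, 0.616, -0.001, -0.001]
wrist_force: [-0.1, 0.0, -0.9]
grip_width: -0.007
```

```bash
python3 - <<'E'
from pinfit import *
g=grab('side','s6.png')
cv2.imwrite('pics/s6c.png',cv2.resize(g['image'][110:240,280:440,::-1],None,fx=4.5,fy=4.5,interpolation=cv2.INTER_CUBIC))
s=ctrl.observe(); print(s['t'],s['eef_pos'],s['orientation'],s['wrist_force'],s['wrist_torque'],s['grip_width'])
e=s['eef_pos'][:2]-O; print('stand xy',e@X,e@Y)
E
```

```text
10.6 [ 0.51741904 -0.18712166  0.17027669] [ 7.87670575e-01  6.16096392e-01 -2.54901635e-04 -4.86052729e-04] [ 0.14459674 -0.07166028  0.56945957] [-0.04974334  0.02789064  0.0277663 ] 0.0012594244859919748
stand xy 0.00017428615257836317 0.06532393245060678
```

View pics/s6c.png

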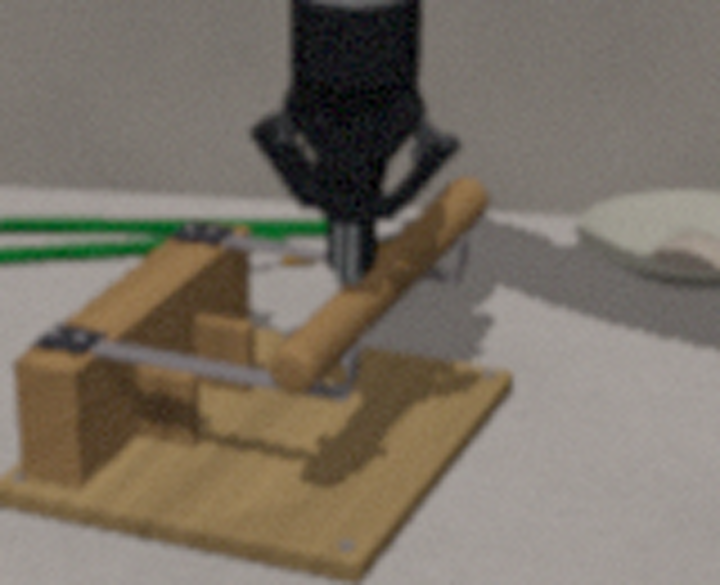

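The shut fingertips sit above the pin's crest, near (350,270) in the crop, short of the +y clip. Pressing down in small steps now.

Request:
jog_arm(steps=[[[0,0,-0.006,0,0,0],[0,0,-0.012,0,0,0],[0,0,-0.016,0,0,0],[0,0,-0.016,0,0,0]]])

```text
t: 11.0
eef_pos: [0.5176, -0.187, 0.1625]
orientation: [0.788, 0.616, -0.0, -0.0]
wrist_force: [-0.0, 0.0, -0.8]
grip_width: -0.002
```

Request:
jog_arm(steps=[[[0,0,-0.003,0,0,0],[0,0,-0.006,0,0,0],[0,0,-0.006,0,0,0]]])

```text
t: 11.3
eef_pos: [0.5177, -0.187, 0.1599]
orientation: [0.788, 0.616, 0.0, -0.0]
wrist_force: [-0.6, 0.9, 1.6]
grip_width: 0.002
```

Request:
jog_arm(steps=[[[0,0,-0.003,0,0,0],[0,0,-0.006,0,0,0],[0,0,-0.006,0,0,0]]])

```text
t: 11.6
eef_pos: [0.5176, -0.1868, 0.157]
orientation: [0.788, 0.616, 0.0, -0.0]
wrist_force: [-0.7, 2.0, 3.7]
grip_width: 0.001
```

Request:
jog_arm(steps=[[[0,0,-0.003,0,0,0],[0,0,-0.006,0,0,0],[0,0,-0.006,0,0,0]]])

```text
t: 11.9
eef_pos: [0.5175, -0.1868, 0.1541]
orientation: [0.788, 0.616, 0.0, -0.0]
wrist_force: [-2.3, 2.6, 6.1]
grip_width: 0.001
```

Force is rising at about 0.7 N/mm, as expected. The side forces are friction, because the crest moves slightly as the arm sinks. I'll follow that with small side shifts.

Request:
jog_arm(steps=[[[-0.001,0.0015,-0.003,0,0,0],[-0.002,0.002,-0.006,0,0,0],[-0.002,0.002,-0.006,0,0,0]]])

```text
t: 12.2
eef_pos: [0.5171, -0.1864, 0.1518]
orientation: [0.788, 0.616, 0.0, 0.001]
wrist_force: [-2.3, 1.1, 6.4]
grip_width: 0.004
```

Request:
jog_arm(steps=[[[-0.001,0.001,-0.003,0,0,0],[-0.001,0.001,-0.006,0,0,0],[-0.001,0.001,-0.006,0,0,0]]])

```text
t: 12.5
eef_pos: [0.5171, -0.1861, 0.1494]
orientation: [0.788, 0.616, 0.0, 0.001]
wrist_force: [-1.8, 1.4, 7.3]
grip_width: -0.005
```

Request:
jog_arm(steps=[[[-0.001,0.001,-0.003,0,0,0],[-0.001,0.001,-0.004,0,0,0],[-0.001,0.001,-0.004,0,0,0]]])

```text
t: 12.8
eef_pos: [0.5169, -0.186, 0.148]
orientation: [0.788, 0.616, 0.001, 0.002]
wrist_force: [-2.0, 1.1, 8.9]
grip_width: -0.0
```

Request:
jog_arm(steps=[[[-0.0005,0.0005,-0.002,0,0,0],[-0.001,0.001,-0.004,0,0,0],[-0.001,0.001,-0.004,0,0,0]]])

```text
t: 13.1
eef_pos: [0.5167, -0.1857, 0.1463]
orientation: [0.788, 0.616, 0.001, 0.003]
wrist_force: [-1.9, 1.4, 10.5]
grip_width: 0.0
```

Request:
jog_arm(steps=[[[-0.0005,0.0005,-0.002,0,0,0],[-0.001,0.001,-0.004,0,0,0],[-0.001,0.001,-0.004,0,0,0]]])

```text
t: 13.4
eef_pos: [0.5166, -0.1855, 0.1448]
orientation: [0.788, 0.616, 0.001, 0.003]
wrist_force: [-1.0, -0.6, 11.4]
grip_width: 0.001
```

Request:
jog_arm(steps=[[[-0.0005,0.0005,-0.002,0,0,0],[-0.001,0.001,-0.003,0,0,0],[-0.001,0.001,-0.003,0,0,0]]])

```text
t: 13.7
eef_pos: [0.5165, -0.1853, 0.1438]
orientation: [0.788, 0.616, 0.001, 0.004]
wrist_force: [-2.5, 0.0, 11.1]
grip_width: -0.001
```

Request:
jog_arm(steps=[[[-0.0005,0.0005,-0.0015,0,0,0],[-0.0005,0.0005,-0.003,0,0,0],[-0.0005,0.0005,-0.003,0,0,0]]])

```text
t: 14.0
eef_pos: [0.5164, -0.1852, 0.1425]
orientation: [0.788, 0.616, 0.001, 0.004]
wrist_force: [-1.8, 1.2, 12.0]
grip_width: 0.002
```

Request:
jog_arm(steps=[[[-0.0005,0.0005,-0.0015,0,0,0],[-0.0005,0.0005,-0.003,0,0,0],[-0.0005,0.0005,-0.003,0,0,0]]])

```text
t: 14.3
eef_pos: [0.5164, -0.185, 0.1413]
orientation: [0.788, 0.616, 0.001, 0.004]
wrist_force: [-0.5, 0.3, 12.3]
grip_width: -0.003
```

```bash
python3 - <<'E'
from pinfit import *
g=fit('side','s7.png',.09,.175)
cv2.imwrite('pics/s7c.png',cv2.resize(g['image'][110:240,280:440,::-1],None,fx=4.5,fy=4.5,interpolation=cv2.INTER_CUBIC))
s=ctrl.observe(); print(s['t'],s['eef_pos'],s['wrist_force'],s['wrist_torque'])
E
```

```text
side 620 sy range [-1.0114  0.1608]
-0.14 23 -16.1 52.8 -1.1 150.2
-0.12 23 -16.9 53.6 0.4 147.5
-0.1 36 -17.2 47.6 -6.3 148.3
-0.08 22 -16.6 44.8 -7.7 145.8
-0.06 26 -17.0 35.4 -8.7 144.1
-0.04 27 -17.3 46.3 -5.1 143.8
-0.02 32 -17.2 -6.1 -12.2 143.8
-0.0 41 -16.8 46.7 -1.8 140.5
0.02 38 -17.8 48.9 -7.1 139.4
0.04 24 -17.9 -10.8 -14.4 134.4
0.06 23 -18.7 -11.3 -15.8 131.2
0.08 34 -18.0 -2.2 -12.0 132.2
0.1 57 -18.6 -0.8 -11.0 132.7
0.12 44 -17.5 -0.3 -10.9 130.6
0.14 51 -17.8 -0.9 -11.4 129.6
0.16 78 -16.2 3.5 -5.8 127.4
14.35 [ 0.51642277 -0.18500766  0.14136057] [-1.43076324 -0.27079353 13.39175511] [-0.07197159  0.28122658 -0.04603983]
```

View pics/s7c.png

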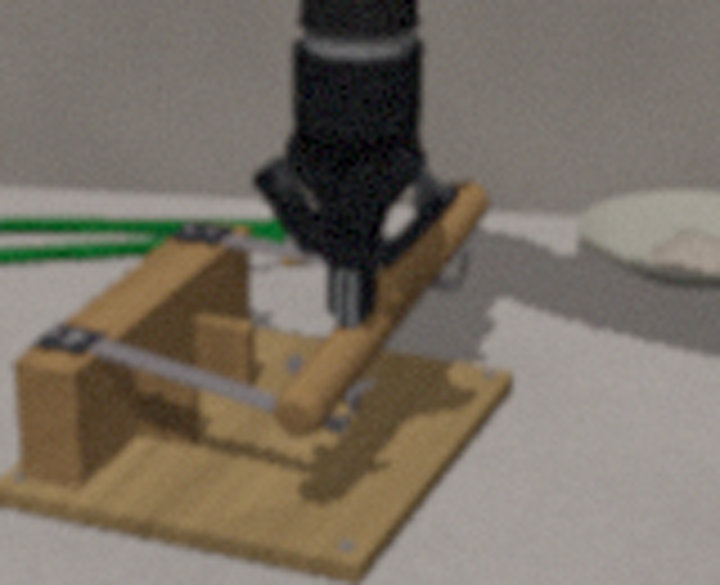

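The +y clip has sunk about 22 mm (pin crest from 154.7 to 132.7 mm) with no snap yet. About 8 mm of sink margin is left at the clip, so I'm continuing in finer steps.

Request:
jog_arm(steps=[[[-0.0005,0.0005,-0.0015,0,0,0],[-0.0005,0.0005,-0.003,0,0,0],[-0.0005,0.0005,-0.003,0,0,0]]])

```text
t: 14.65
eef_pos: [0.5164, -0.1849, 0.1401]
orientation: [0.788, 0.616, 0.002, 0.005]
wrist_force: [-0.5, 0.3, 12.8]
grip_width: -0.0
```

Request:
jog_arm(steps=[[[-0.0005,0.0005,-0.0015,0,0,0],[-0.0005,0.0005,-0.003,0,0,0],[-0.0005,0.0005,-0.003,0,0,0]]])

```text
t: 14.95
eef_pos: [0.5164, -0.1848, 0.1389]
orientation: [0.788, 0.616, 0.002, 0.005]
wrist_force: [-0.9, -1.0, 13.5]
grip_width: -0.0
```

Request:
jog_arm(steps=[[[0,0,-0.001,0,0,0],[0,0,-0.002,0,0,0],[0,0,-0.002,0,0,0]]])

```text
t: 15.25
eef_pos: [0.5164, -0.1847, 0.1381]
orientation: [0.788, 0.616, 0.002, 0.005]
wrist_force: [-1.7, -0.1, 14.1]
grip_width: -0.001
```

Request:
jog_arm(steps=[[[0,0,-0.001,0,0,0],[0,0,-0.002,0,0,0],[0,0,-0.002,0,0,0]]])

```text
t: 15.55
eef_pos: [0.5165, -0.1847, 0.1373]
orientation: [0.788, 0.616, 0.002, 0.005]
wrist_force: [-1.4, 0.8, 15.6]
grip_width: -0.001
```

```bash
python3 - <<'E'
from pinfit import *
g=fit('side','s8.png',.09,.175)
cv2.imwrite('pics/s8c.png',cv2.resize(g['image'][110:240,280:440,::-1],None,fx=4.5,fy=4.5,interpolation=cv2.INTER_CUBIC))
# +y arm heights along its length
P=cloud(g); sx=(P[...,:2]-O)@X; sy=(P[...,:2]-O)@Y; z=P[...,2]
for a in np.arange(-.03,.13,.02):
    k=(abs(sx-a)<.01)&(abs(sy-.1)<.007)&(z>.05)&(z<.125)
    if k.sum()>3: print('arm',round(a,3),k.sum(),np.median(z[k]))
s=ctrl.observe(); print(s['t'],s['eef_pos'],s['wrist_force'],s['wrist_torque'])
E
```

```text
side 608 sy range [-1.0197  1.1685]
-0.14 24 -16.7 50.4 -2.2 149.9
-0.12 23 -16.3 50.4 -0.0 146.9
-0.1 30 -17.2 49.2 -3.6 144.4
-0.08 22 -17.1 -5.4 -10.9 142.8
-0.06 22 -17.5 -8.7 -13.8 141.3
-0.04 33 -17.0 44.4 -4.8 141.4
-0.02 25 -17.5 -6.2 -12.5 138.4
-0.0 37 -18.0 40.0 -6.7 137.0
0.02 38 -17.7 51.0 -2.4 135.8
0.04 24 -17.3 -12.2 -15.3 131.3
0.06 23 -18.4 -11.2 -15.6 129.1
0.08 37 -18.4 -3.6 -12.5 129.2
0.1 61 -18.1 0.4 -11.2 128.0
0.12 45 -17.5 -1.2 -11.3 126.3
0.14 48 -18.0 -0.8 -11.3 123.9
0.16 74 -15.6 3.3 -5.9 120.9
arm -0.03 9 0.10631903814516129
arm -0.01 39 0.10953720059778338
arm 0.01 8 0.11430060741282133
arm 0.03 10 0.08798199042354073
arm 0.05 16 0.08894035527897214
arm 0.07 17 0.09245058582364024
arm 0.09 18 0.09580204087754704
arm 0.11 19 0.0990963860944758
15.6 [ 0.51650173 -0.18467214  0.13730403] [-0.98775216  0.21165787 14.82358616] [ 0.01906654  0.20099222 -0.05434786]
```

View pics/s8c.png

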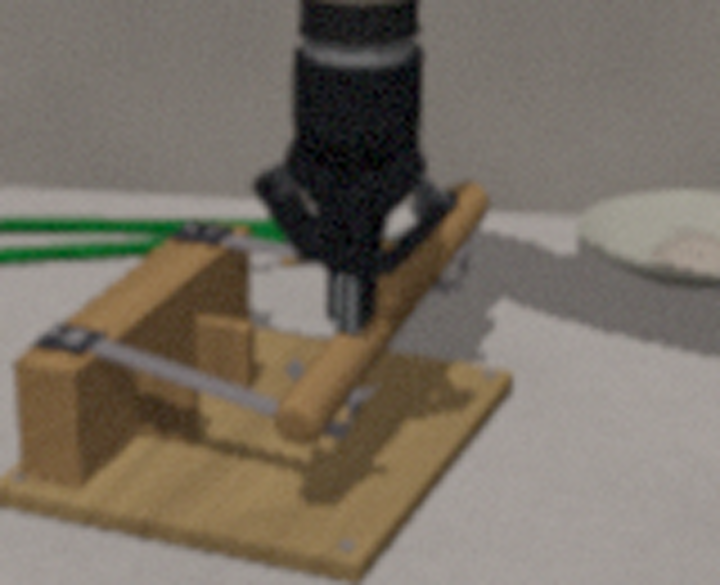

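The arm angle from the depth image is about 0.165 rad. The force estimate agrees: 12.3 N at the clip, so about 25 mm. I'll continue in 1 mm steps.

Request:
jog_arm(steps=[[[0,0,-0.001,0,0,0],[0,0,-0.002,0,0,0],[0,0,-0.002,0,0,0]]])

```text
t: 15.9
eef_pos: [0.5166, -0.1847, 0.1364]
orientation: [0.788, 0.616, 0.002, 0.005]
wrist_force: [-1.2, 1.1, 15.6]
grip_width: -0.002
```

Request:
jog_arm(steps=[[[0,0,-0.001,0,0,0],[0,0,-0.002,0,0,0],[0,0,-0.002,0,0,0]]])

```text
t: 16.2
eef_pos: [0.5166, -0.1846, 0.1356]
orientation: [0.788, 0.616, 0.002, 0.005]
wrist_force: [-0.0, 1.1, 16.3]
grip_width: 0.001
```

Request:
jog_arm(steps=[[[0,0,-0.001,0,0,0],[0,0,-0.002,0,0,0],[0,0,-0.002,0,0,0]]])

```text
t: 16.5
eef_pos: [0.5167, -0.1846, 0.1347]
orientation: [0.788, 0.616, 0.002, 0.005]
wrist_force: [-2.4, 1.0, 17.1]
grip_width: -0.001
```

```bash
cat > armang.py <<'E'
from pinfit import *
def arm(g,side):
    P=cloud(g); sx=(P[...,:2]-O)@X; sy=(P[...,:2]-O)@Y; z=P[...,2]
    k=(sx>.025)&(sx<.11)&(abs(sy-side*.1)<.007)&(z>.05)&(z<.112)
    p=np.polyfit(sx[k],z[k],1)
    # robust second pass
    r=abs(z[k]-np.polyval(p,sx[k]))<.005; p=np.polyfit(sx[k][r],z[k][r],1)
    print('arm',side,k.sum(),'slope',p[0].round(3),'z at root',np.polyval(p,.15).round(4),'ang from root',((.105-np.polyval(p,.06))/.09).round(3))
if __name__=='__main__':
    import sys
    for n in ('side','top'):
        g=grab(n,sys.argv[1]+n+'.png'); arm(g,1); arm(g,-1)
    s=ctrl.observe(); print(s['t'],s['eef_pos'],s['wrist_force'])
E
python3 armang.py a1
python3 - <<'E'
from armang import *
for n in('top','side'):
    print('initial',n); arm(dict(np.load(n+'0.npz')),1); arm(dict(np.load(n+'0.npz')),-1)
E
```

```text
arm 1 63 slope 0.18 z at root 0.106 ang from root 0.169
arm -1 1 slope 0.492 z at root 0.1261 ang from root 0.258
arm 1 210 slope 0.179 z at root 0.1039 ang from root 0.192
initial top
arm 1 214 slope 0.003 z at root 0.1042 ang from root 0.011
arm -1 225 slope 0.011 z at root 0.1049 ang from root 0.011
initial side
arm 1 60 slope -0.003 z at root 0.1062 ang from root -0.016
arm -1 43 slope 0.014 z at root 0.1077 ang from root -0.016armang.py:5: RankWarning: Polyfit may be poorly conditioned
  p=np.polyfit(sx[k],z[k],1)
armang.py:7: RankWarning: Polyfit may be poorly conditioned
  r=abs(z[k]-np.polyval(p,sx[k]))<.005; p=np.polyfit(sx[k][r],z[k][r],1)
Traceback (most recent call last):
  File "armang.py", line 12, in <module>
    g=grab(n,sys.argv[1]+n+'.png'); arm(g,1); arm(g,-1)
                                              ~~~^^^^^^
  File "armang.py", line 5, in arm
    p=np.polyfit(sx[k],z[k],1)
TypeError: expected non-empty vector for x
```

The arm angle corrected for the initial offset is about 0.18 rad (27.5 mm). The snap should come by 29 mm and the limit is 33 mm, so I'll use half-size steps.

Request:
jog_arm(steps=[[[0,0,-0.001,0,0,0],[0,0,-0.0015,0,0,0],[0,0,-0.0015,0,0,0]]])

```text
t: 16.9
eef_pos: [0.5174, -0.1848, 0.1335]
orientation: [0.788, 0.616, 0.003, 0.006]
wrist_force: [3.5, -0.8, 4.5]
grip_width: -0.002
```

```bash
sed -i "s/; arm(g,-1)$//" armang.py; python3 armang.py a2
```

```text
arm 1 68 slope 0.128 z at root 0.1062 ang from root 0.115
arm 1 205 slope 0.119 z at root 0.1044 ang from root 0.126
17.0 [ 0.51720667 -0.18497409  0.13282701] [ 1.59142347 -1.0899739   9.61351041]
```

Snap: the force fell from 17 to 9.6 N and the arm came back to about 0.12 rad. Lifting off to check.

Request:
jog_arm(steps=[[[0,0,0.01,0,0,0],[0,0,0.02,0,0,0],[0,0,0.03,0,0,0],[0,0,0.04,0,0,0],[0,0,0.06,0,0,0]]])

```text
t: 17.5
eef_pos: [0.5117, -0.1819, 0.1568]
orientation: [0.788, 0.616, -0.001, -0.002]
wrist_force: [-0.0, -0.2, -0.1]
grip_width: 0.001
```

Request:
jog_arm(steps=[[[0,0,0.03,0,0,0],[0,0,0.06,0,0,0],[0,0,0.08,0,0,0],[0,0,0.08,0,0,0],[0,0,0.08,0,0,0]]])

```text
t: 18.0
eef_pos: [0.5136, -0.1828, 0.199]
orientation: [0.788, 0.616, 0.0, 0.0]
wrist_force: [0.8, 0.5, 1.1]
grip_width: -0.004
```

```bash
python3 - <<'E'
from pinfit import *
f=fit('top','t9.png',.1,.165);g=fit('side','s9.png',.1,.165)
cv2.imwrite('pics/s9c.png',cv2.resize(g['image'][110:240,280:440,::-1],None,fx=4.5,fy=4.5,interpolation=cv2.INTER_CUBIC))
s=ctrl.observe(); print(s['t'],s['eef_pos'],s['wrist_force'])
E
python3 armang.py a3
```

```text
top 597 sy range [-0.0475  0.1549]
0.06 67 -15.7 11.9 -4.4 139.7
0.08 130 -15.0 11.0 -3.0 202.3
0.1 113 -13.0 10.0 -2.0 136.8
0.12 127 -15.7 11.3 -3.8 136.6
0.14 121 -14.7 11.7 -2.1 133.5
0.16 24 -11.9 7.8 -2.7 132.0
side 665 sy range [-1.0191  0.1677]
-0.14 25 -16.1 -4.5 -11.4 157.7
-0.12 26 -15.8 -2.4 -10.0 156.9
-0.1 37 -18.2 1.8 -11.3 155.1
-0.08 32 -16.1 -1.8 -10.0 154.8
-0.06 30 -15.9 -1.1 -8.2 151.7
-0.04 39 -15.2 54.7 0.6 150.2
-0.02 39 -15.6 54.2 -2.5 148.1
-0.0 41 -15.7 57.8 1.4 146.5
0.02 33 -14.9 -2.4 -10.1 145.1
0.04 36 -15.5 -2.5 -10.0 142.6
0.06 35 -15.0 -0.8 -9.0 141.0
0.08 29 -14.8 -1.2 -8.8 138.4
0.1 52 -21.6 0.6 -10.1 137.3
0.12 41 -14.9 -0.3 -9.5 135.2
0.14 51 -15.7 1.7 -8.5 134.7
0.16 76 -11.9 8.1 -2.3 132.1
18.1 [ 0.5129782  -0.18245414  0.19787824] [-0.09593249  0.47946424 -0.48030303]
arm 1 60 slope 0.015 z at root 0.1065 ang from root -0.001
arm 1 205 slope 0.006 z at root 0.1036 ang from root 0.022
18.2 [ 0.51282456 -0.18236371  0.19761102] [-0.29722987 -1.42334792 -0.19417592]
```

View pics/s9c.png

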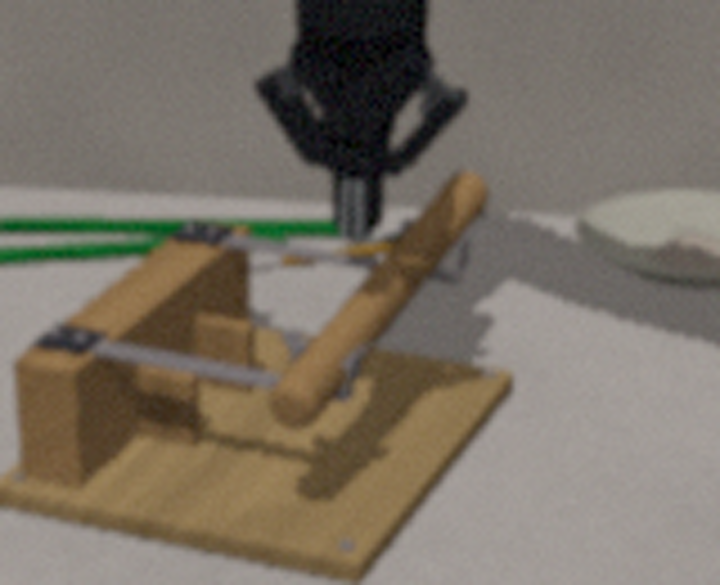

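The +y side is home: crest about 137 mm, axis about 120 mm, and the arm level again. The -y side is still in the mouth, with its crest at about 155 mm. Moving to the -y pressing point.

Request:
jog_arm(steps=[[[-0.05,-0.263,0,0,0,0],[-0.05,-0.263,0,0,0,0],[-0.05,-0.263,0,0,0,0],[-0.05,-0.263,0,0,0,0],[-0.05,-0.263,0,0,0,0]]])

```text
t: 18.7
eef_pos: [0.4877, -0.3143, 0.1976]
orientation: [0.788, 0.615, 0.0, -0.001]
wrist_force: [-0.9, 1.4, 0.0]
grip_width: -0.001
```

```bash
python3 - <<'E'
from armang import *
g=grab('side','s10.png'); arm(g,-1); g=grab('top','t10.png'); arm(g,-1)
cv2.imwrite('pics/t10c.png',cv2.resize(g['image'][140:310,380:560,::-1],None,fx=4,fy=3.5,interpolation=cv2.INTER_CUBIC))
s=ctrl.observe(); print(s['t'],s['eef_pos'],s['wrist_force'],s['orientation'])
e=s['eef_pos'][:2]-O; print(e@X,e@Y)
E
```

```text
arm -1 35 slope 0.018 z at root 0.107 ang from root -0.003
arm -1 221 slope 0.011 z at root 0.1043 ang from root 0.019
18.8 [ 0.4882732  -0.31310521  0.19817221] [ 0.82322917  0.64886131 -0.12888006] [ 7.87361707e-01  6.16490975e-01  1.16262614e-04 -6.37951069e-04]
0.0012440273204701608 -0.06398264036626865
```

View pics/s10.png

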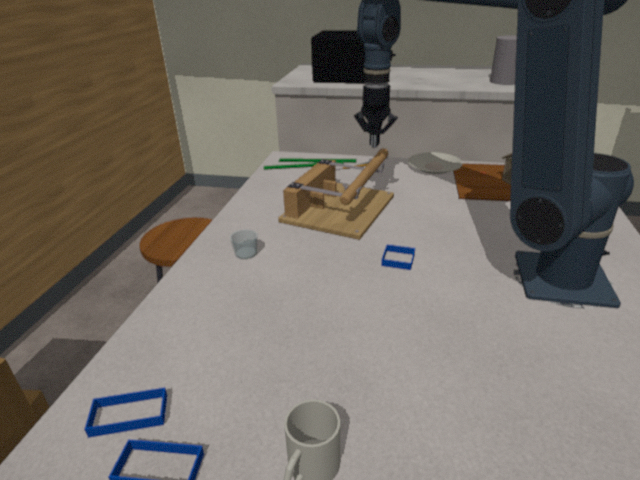

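The gripper is above the pin's -y part, near (375,140), and both cameras can see that arm. Descending.

Request:
jog_arm(steps=[[[0,0,-0.02,0,0,0],[0,0,-0.04,0,0,0],[0,0,-0.06,0,0,0],[0,0,-0.066,0,0,0],[0,0,-0.066,0,0,0]]])

```text
t: 19.3
eef_pos: [0.4877, -0.3133, 0.1641]
orientation: [0.787, 0.616, -0.0, -0.001]
wrist_force: [0.9, 0.2, 0.0]
grip_width: -0.001
```

Request:
jog_arm(steps=[[[0,0,-0.005,0,0,0],[0,0,-0.01,0,0,0],[0,0,-0.01,0,0,0]]])

```text
t: 19.6
eef_pos: [0.4883, -0.3142, 0.1605]
orientation: [0.788, 0.616, -0.0, 0.0]
wrist_force: [-0.2, -0.8, 0.3]
grip_width: 0.0
```

Request:
jog_arm(steps=[[[0,0,-0.003,0,0,0],[-0.0005,-0.0005,-0.006,0,0,0],[-0.0005,-0.0005,-0.006,0,0,0]]])

```text
t: 19.9
eef_pos: [0.4881, -0.3145, 0.1576]
orientation: [0.788, 0.616, 0.0, 0.0]
wrist_force: [0.1, 0.4, -0.0]
grip_width: 0.003
```

Request:
jog_arm(steps=[[[-0.0005,-0.0005,-0.003,0,0,0],[-0.001,-0.0005,-0.006,0,0,0],[-0.001,-0.0005,-0.006,0,0,0]]])

```text
t: 20.2
eef_pos: [0.4876, -0.3148, 0.1548]
orientation: [0.788, 0.616, -0.0, 0.0]
wrist_force: [-0.1, -1.0, 2.9]
grip_width: -0.0
```

Request:
jog_arm(steps=[[[-0.0005,-0.0005,-0.003,0,0,0],[-0.001,-0.0005,-0.006,0,0,0],[-0.001,-0.0005,-0.006,0,0,0]]])

```text
t: 20.5
eef_pos: [0.4871, -0.315, 0.1518]
orientation: [0.788, 0.616, -0.0, 0.0]
wrist_force: [-1.5, 1.2, 4.4]
grip_width: 0.001
```

Request:
jog_arm(steps=[[[-0.0005,0,-0.003,0,0,0],[-0.001,-0.0005,-0.006,0,0,0],[-0.001,-0.0005,-0.006,0,0,0]]])

```text
t: 20.8
eef_pos: [0.4866, -0.3153, 0.1489]
orientation: [0.788, 0.616, -0.0, 0.0]
wrist_force: [-0.9, -0.2, 4.9]
grip_width: -0.002
```

Request:
jog_arm(steps=[[[-0.0005,0,-0.003,0,0,0],[-0.001,-0.0005,-0.006,0,0,0],[-0.001,-0.0005,-0.006,0,0,0]]])

```text
t: 21.1
eef_pos: [0.4863, -0.3156, 0.1464]
orientation: [0.788, 0.616, 0.0, 0.001]
wrist_force: [-0.6, 0.4, 6.7]
grip_width: -0.003
```

Request:
jog_arm(steps=[[[-0.0005,0,-0.002,0,0,0],[-0.001,-0.0005,-0.004,0,0,0],[-0.001,-0.0005,-0.004,0,0,0]]])

```text
t: 21.4
eef_pos: [0.4861, -0.3158, 0.1448]
orientation: [0.788, 0.616, 0.0, 0.001]
wrist_force: [-0.8, 0.1, 8.8]
grip_width: 0.002
```

Request:
jog_arm(steps=[[[-0.0005,0,-0.002,0,0,0],[-0.001,-0.0005,-0.003,0,0,0],[-0.001,-0.0005,-0.003,0,0,0]]])

```text
t: 21.7
eef_pos: [0.4859, -0.316, 0.1437]
orientation: [0.788, 0.616, 0.001, 0.001]
wrist_force: [-0.6, 1.7, 8.0]
grip_width: 0.0
```

Request:
jog_arm(steps=[[[-0.0005,0,-0.0015,0,0,0],[-0.0005,0,-0.003,0,0,0],[-0.0005,0,-0.003,0,0,0]]])

```text
t: 22.0
eef_pos: [0.4858, -0.3161, 0.1424]
orientation: [0.788, 0.616, 0.001, 0.001]
wrist_force: [-0.7, 1.7, 9.1]
grip_width: -0.002
```

Request:
jog_arm(steps=[[[-0.0005,0,-0.0015,0,0,0],[-0.0005,0,-0.003,0,0,0],[-0.0005,0,-0.003,0,0,0]]])

```text
t: 22.3
eef_pos: [0.4856, -0.3162, 0.1412]
orientation: [0.788, 0.616, 0.001, 0.002]
wrist_force: [0.1, 1.7, 9.7]
grip_width: 0.002
```

Request:
jog_arm(steps=[[[-0.0005,0,-0.001,0,0,0],[-0.0005,0,-0.002,0,0,0],[-0.0005,0,-0.002,0,0,0]]])

```text
t: 22.6
eef_pos: [0.4855, -0.3162, 0.1405]
orientation: [0.788, 0.616, 0.001, 0.002]
wrist_force: [-0.9, 1.6, 10.5]
grip_width: -0.001
```

```bash
python3 - <<'E'
from armang import *
g=grab('side','s11.png'); arm(g,-1); g=grab('top','t11.png'); arm(g,-1); arm(g,1)
s=ctrl.observe(); print(s['t'],s['eef_pos'],s['wrist_force'])
E
```

```text
arm -1 41 slope 0.122 z at root 0.1058 ang from root 0.114
arm -1 139 slope 0.138 z at root 0.1053 ang from root 0.135
arm 1 211 slope 0.037 z at root 0.1046 ang from root 0.041
22.7 [ 0.48551897 -0.31621099  0.14053361] [-0.79975729  2.55857069  9.73828215]
```

The -y arm is at about 0.125 rad under 10 N. Continuing in 1 mm steps.

Request:
jog_arm(steps=[[[0,0,-0.001,0,0,0],[-0.0005,0,-0.002,0,0,0],[-0.0005,0,-0.002,0,0,0]]])

```text
t: 23.0
eef_pos: [0.4854, -0.3163, 0.1397]
orientation: [0.788, 0.616, 0.001, 0.002]
wrist_force: [-0.2, 1.7, 11.8]
grip_width: 0.003
```

Request:
jog_arm(steps=[[[0,0,-0.001,0,0,0],[-0.0005,0,-0.002,0,0,0],[-0.0005,0,-0.002,0,0,0]]])

```text
t: 23.3
eef_pos: [0.4853, -0.3164, 0.1389]
orientation: [0.788, 0.616, 0.001, 0.002]
wrist_force: [-0.3, 1.2, 11.5]
grip_width: -0.002
```

Request:
jog_arm(steps=[[[0,0,-0.001,0,0,0],[-0.0005,0,-0.002,0,0,0],[-0.0005,0,-0.002,0,0,0]]])

```text
t: 23.6
eef_pos: [0.4852, -0.3164, 0.1381]
orientation: [0.787, 0.616, 0.001, 0.002]
wrist_force: [-0.8, 1.5, 12.9]
grip_width: 0.001
```

Request:
jog_arm(steps=[[[0,0,-0.001,0,0,0],[-0.0005,0,-0.002,0,0,0],[-0.0005,0,-0.002,0,0,0]]])

```text
t: 23.9
eef_pos: [0.4851, -0.3165, 0.1374]
orientation: [0.787, 0.616, 0.001, 0.003]
wrist_force: [-0.3, 1.8, 11.3]
grip_width: 0.004
```

Request:
jog_arm(steps=[[[0,0,-0.001,0,0,0],[-0.0005,0,-0.002,0,0,0],[-0.0005,0,-0.002,0,0,0]]])

```text
t: 24.2
eef_pos: [0.485, -0.3165, 0.1366]
orientation: [0.787, 0.616, 0.001, 0.003]
wrist_force: [0.5, 1.6, 13.1]
grip_width: 0.003
```

```bash
python3 - <<'E'
from armang import *
g=grab('side','s12.png'); arm(g,-1); g=grab('top','t12.png'); arm(g,-1); arm(g,1)
s=ctrl.observe(); print(s['t'],s['eef_pos'],s['wrist_force'])
E
```

```text
arm -1 44 slope 0.155 z at root 0.1065 ang from root 0.138
arm -1 130 slope 0.177 z at root 0.1059 ang from root 0.167
arm 1 209 slope 0.063 z at root 0.1057 ang from root 0.055
24.3 [ 0.48500797 -0.31652313  0.1366385 ] [ 0.32129338  1.80942605 13.31292384]
```

At about 0.155 rad (23 mm) and 13 N there is no snap yet. Continuing.

Request:
jog_arm(steps=[[[0,0,-0.001,0,0,0],[-0.0005,0,-0.002,0,0,0],[-0.0005,0,-0.002,0,0,0]]])

```text
t: 24.6
eef_pos: [0.4849, -0.3166, 0.1358]
orientation: [0.787, 0.616, 0.002, 0.003]
wrist_force: [-0.5, 2.9, 13.1]
grip_width: 0.003
```

Request:
jog_arm(steps=[[[0,0,-0.001,0,0,0],[0,0,-0.002,0,0,0],[0,0,-0.002,0,0,0]]])

```text
t: 24.9
eef_pos: [0.4849, -0.3167, 0.135]
orientation: [0.787, 0.616, 0.002, 0.003]
wrist_force: [0.1, 2.8, 13.8]
grip_width: 0.003
```

Request:
jog_arm(steps=[[[0,0,-0.001,0,0,0],[0,0,-0.002,0,0,0],[0,0,-0.002,0,0,0]]])

```text
t: 25.2
eef_pos: [0.4849, -0.3167, 0.1342]
orientation: [0.787, 0.616, 0.001, 0.003]
wrist_force: [-0.7, 1.4, 14.9]
grip_width: -0.003
```

```bash
python3 - <<'E'
from armang import *
g=grab('side','s13.png'); arm(g,-1); g=grab('top','t13.png'); arm(g,-1); arm(g,1)
s=ctrl.observe(); print(s['t'],s['eef_pos'],s['wrist_force'])
E
```

```text
arm -1 43 slope 0.178 z at root 0.1075 ang from root 0.151
arm -1 135 slope 0.181 z at root 0.1052 ang from root 0.179
arm 1 212 slope 0.059 z at root 0.1046 ang from root 0.064
25.3 [ 0.48487122 -0.31672877  0.13420537] [-0.24789271  2.35282936 14.65883001]
```

Request:
jog_arm(steps=[[[0,0,-0.001,0,0,0],[0,0,-0.002,0,0,0],[0,0,-0.002,0,0,0]]])

```text
t: 25.6
eef_pos: [0.4849, -0.3168, 0.1333]
orientation: [0.787, 0.616, 0.001, 0.003]
wrist_force: [-0.6, 1.6, 15.1]
grip_width: -0.002
```

Request:
jog_arm(steps=[[[0,0,-0.001,0,0,0],[0,0,-0.002,0,0,0],[0,0,-0.002,0,0,0]]])

```text
t: 25.9
eef_pos: [0.4848, -0.3169, 0.1325]
orientation: [0.788, 0.616, 0.001, 0.003]
wrist_force: [-1.3, 2.3, 15.2]
grip_width: -0.001
```

```bash
python3 - <<'E'
from armang import *
g=grab('side','s14.png'); arm(g,-1); g=grab('top','t14.png'); arm(g,-1); arm(g,1)
s=ctrl.observe(); print(s['t'],s['eef_pos'],s['wrist_force'])
E
```

```text
arm -1 46 slope 0.187 z at root 0.1072 ang from root 0.163
arm -1 138 slope 0.188 z at root 0.1049 ang from root 0.189
arm 1 209 slope 0.055 z at root 0.1042 ang from root 0.063
26.0 [ 0.48484538 -0.31693224  0.13256712] [-1.64848647  2.81658565 15.4667725 ]
```

At about 0.178 rad (27 mm), the snap is due by 29 mm. Smaller steps from here.

Request:
jog_arm(steps=[[[0,0,-0.001,0,0,0],[0,0,-0.0015,0,0,0],[0,0,-0.0015,0,0,0]]])

```text
t: 26.3
eef_pos: [0.4849, -0.317, 0.1319]
orientation: [0.788, 0.616, 0.001, 0.004]
wrist_force: [-0.7, 2.6, 15.6]
grip_width: -0.001
```

Request:
jog_arm(steps=[[[0,0,-0.001,0,0,0],[0,0,-0.0015,0,0,0],[0,0,-0.0015,0,0,0]]])

```text
t: 26.6
eef_pos: [0.4849, -0.317, 0.1313]
orientation: [0.788, 0.616, 0.001, 0.004]
wrist_force: [-1.0, 2.2, 16.4]
grip_width: 0.003
```

```bash
python3 - <<'E'
from armang import *
g=grab('side','s15.png'); arm(g,-1); g=grab('top','t15.png'); arm(g,-1); arm(g,1)
s=ctrl.observe(); print(s['t'],s['eef_pos'],s['wrist_force'])
E
```

```text
arm -1 45 slope 0.179 z at root 0.1063 ang from root 0.165
arm -1 134 slope 0.192 z at root 0.1045 ang from root 0.197
arm 1 206 slope 0.059 z at root 0.1042 ang from root 0.068
26.7 [ 0.48486949 -0.3170316   0.13133799] [-1.81199138  1.74410973 15.84106031]
```

Request:
jog_arm(steps=[[[0,0,-0.001,0,0,0],[0,0,-0.0015,0,0,0],[0,0,-0.0015,0,0,0]]])

```text
t: 27.0
eef_pos: [0.4849, -0.3173, 0.1307]
orientation: [0.788, 0.616, 0.001, 0.004]
wrist_force: [-1.4, 1.6, 15.4]
grip_width: 0.002
```

```bash
python3 - <<'E'
from armang import *
g=grab('side','s16.png'); arm(g,-1); g=grab('top','t16.png'); arm(g,-1); arm(g,1)
s=ctrl.observe(); print(s['t'],s['eef_pos'],s['wrist_force'])
E
```

```text
arm -1 45 slope 0.198 z at root 0.1067 ang from root 0.179
arm -1 133 slope 0.217 z at root 0.1064 ang from root 0.201
arm 1 213 slope 0.058 z at root 0.1047 ang from root 0.062
27.1 [ 0.48496806 -0.31727596  0.13064164] [-1.73783923  1.90250661 16.07079342]
```

Request:
jog_arm(steps=[[[0,0,-0.001,0,0,0],[0,0,-0.001,0,0,0],[0,0,-0.001,0,0,0]]])

```text
t: 27.4
eef_pos: [0.485, -0.3173, 0.1302]
orientation: [0.788, 0.616, 0.001, 0.004]
wrist_force: [-0.5, 1.4, 15.9]
grip_width: 0.001
```

```bash
python3 - <<'E'
from armang import *
g=fit('side','s17.png',.08,.15); arm(g,-1); h=fit('top','t17.png',.08,.15); arm(h,-1); arm(h,1)
cv2.imwrite('pics/s17c.png',cv2.resize(g['image'][110:240,280:440,::-1],None,fx=4.5,fy=4.5,interpolation=cv2.INTER_CUBIC))
cv2.imwrite('pics/t17c.png',cv2.resize(h['image'][140:310,380:560,::-1],None,fx=4,fy=3.5,interpolation=cv2.INTER_CUBIC))
s=ctrl.observe(); print(s['t'],s['eef_pos'],s['wrist_force'])
E
```

```text
side 559 sy range [-0.3745  0.1574]
-0.14 26 -19.6 46.8 -5.5 121.1
-0.12 28 -18.5 28.6 -9.2 122.1
-0.1 31 -19.2 -0.5 -13.2 120.8
-0.08 17 -18.2 -8.9 -14.7 120.1
-0.06 19 -18.6 -6.8 -14.0 123.3
-0.04 32 -18.3 47.7 -7.3 124.9
-0.02 32 -16.9 52.7 -0.6 125.5
-0.0 32 -16.9 59.4 0.3 125.3
0.02 32 -16.3 -5.0 -12.1 126.5
0.04 30 -16.7 -4.3 -11.6 127.5
0.06 23 -16.5 -8.0 -12.6 127.5
0.08 21 -14.5 -3.4 -9.0 129.7
0.1 51 -23.8 -0.1 -11.5 130.1
0.12 39 -15.0 1.4 -9.3 129.7
0.14 47 -14.3 1.3 -8.7 131.1
0.16 71 -12.0 8.5 -1.9 129.4
arm -1 45 slope 0.173 z at root 0.1057 ang from root 0.166
top 1329 sy range [-0.1037  0.329 ]
-0.08 18 -18.4 -10.8 -14.9 115.4
-0.06 113 -18.4 8.8 -7.1 161.8
-0.04 119 -17.1 8.9 -4.6 124.4
-0.02 115 -17.0 9.8 -3.8 125.2
-0.0 120 -16.2 9.6 -4.3 125.7
0.02 118 -16.3 10.2 -3.7 126.7
0.04 118 -15.6 10.4 -3.5 127.8
0.06 121 -15.5 10.6 -3.4 128.3
0.08 113 -15.5 11.1 -2.2 129.0
0.1 106 -12.9 9.7 -2.1 129.1
0.12 118 -14.9 11.0 -2.8 130.1
0.14 113 -14.6 11.8 -2.1 131.3
0.16 21 -11.9 6.1 -3.6 128.4
arm -1 123 slope 0.224 z at root 0.1065 ang from root 0.207
arm 1 210 slope 0.06 z at root 0.1045 ang from root 0.066
27.5 [ 0.48499435 -0.31730628  0.1302587 ] [-0.24484625  1.23223042 15.48711838]
```

View pics/s17c.png

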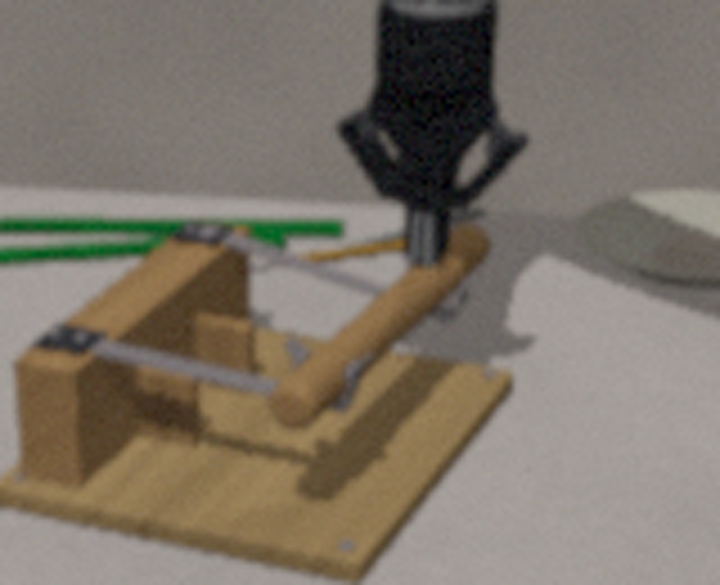

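View pics/t17c.png

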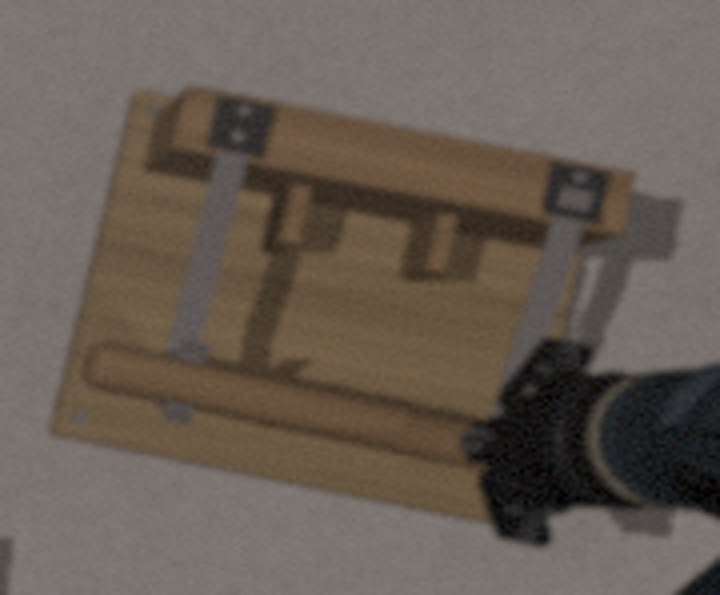

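The pin crest at the -y clip has dropped about 33 mm from 155, of which roughly 28 mm is arm sink. Before going on I want a better averaged estimate of the arm angle.

```bash
cat > avg.py <<'E'
from armang import *
def est(frames,side):
    r=[]
    for g in frames:
        P=cloud(g); sx=(P[...,:2]-O)@X; sy=(P[...,:2]-O)@Y; z=P[...,2]
        sat=cv2.cvtColor(g['image'],cv2.COLOR_RGB2HSV)[...,1]
        k=(sx>.025)&(sx<.13)&(abs(sy-side*.1)<.008)&(z>.05)&(z<.112)&(sat<70)
        r.append((np.median((.105-z[k])/(.15-sx[k])) if 0 else np.linalg.lstsq((.15-sx[k])[:,None],(.1047-z[k]),rcond=None)[0][0], k.sum()))
    return np.round(np.mean([a for a,_ in r]),4),np.round(np.std([a for a,_ in r]),4),r[0][1]
if __name__=='__main__':
    i=dict(np.load('top0.npz')); print('init',est([i],-1),est([i],1))
    F=[grab('top') for _ in range(4)]
    print('now R',est(F,-1),'L',est(F,1))
    i=dict(np.load('side0.npz')); print('init side',est([i],-1))
    F=[grab('side') for _ in range(4)]; print('side R',est(F,-1))
    s=ctrl.observe(); print(s['t'],s['eef_pos'],s['wrist_force'])
E
python3 avg.py
```

```text
init (np.float64(0.0076), np.float64(0.0), np.int64(315)) (np.float64(0.0077), np.float64(0.0), np.int64(299))
now R (np.float64(0.1946), np.float64(0.0034), np.int64(212)) L (np.float64(0.0609), np.float64(0.0007), np.int64(300))
init side (np.float64(-0.0213), np.float64(0.0), np.int64(62))
side R (np.float64(0.1657), np.float64(0.0015), np.int64(65))
27.9 [ 0.48496116 -0.31727785  0.13023333] [-1.34841107  1.44958038 16.26713957]
```

Both cameras agree on 0.187 rad (28 mm). Half-millimetre steps now.

Request:
jog_arm(steps=[[[0,0,-0.0005,0,0,0],[0,0,-0.001,0,0,0],[0,0,-0.001,0,0,0]]])

```text
t: 28.2
eef_pos: [0.485, -0.3173, 0.1298]
orientation: [0.788, 0.616, 0.001, 0.004]
wrist_force: [-1.5, 1.3, 16.0]
grip_width: 0.001
```

Request:
jog_arm(steps=[[[0,0,-0.0005,0,0,0],[0,0,-0.001,0,0,0],[0,0,-0.001,0,0,0]]])

```text
t: 28.5
eef_pos: [0.485, -0.3174, 0.1294]
orientation: [0.788, 0.616, 0.001, 0.004]
wrist_force: [-2.6, 2.2, 16.1]
grip_width: -0.001
```

```bash
python3 avg.py
```

```text
init (np.float64(0.0076), np.float64(0.0), np.int64(315)) (np.float64(0.0077), np.float64(0.0), np.int64(299))
now R (np.float64(0.199), np.float64(0.0014), np.int64(213)) L (np.float64(0.0641), np.float64(0.0014), np.int64(297))
init side (np.float64(-0.0213), np.float64(0.0), np.int64(62))
side R (np.float64(0.1704), np.float64(0.0023), np.int64(64))
28.9 [ 0.48495015 -0.31734878  0.1294069 ] [-0.74442316  1.12028523 16.48798521]
```

Request:
jog_arm(steps=[[[0,0,-0.0005,0,0,0],[0,0,-0.001,0,0,0],[0,0,-0.001,0,0,0]]])

```text
t: 29.2
eef_pos: [0.4849, -0.3174, 0.1289]
orientation: [0.788, 0.616, 0.001, 0.004]
wrist_force: [-2.4, 2.4, 17.1]
grip_width: -0.003
```

Request:
jog_arm(steps=[[[0,0,-0.0005,0,0,0],[0,0,-0.001,0,0,0],[0,0,-0.001,0,0,0]]])

```text
t: 29.5
eef_pos: [0.4851, -0.3175, 0.1284]
orientation: [0.788, 0.616, 0.001, 0.004]
wrist_force: [-1.0, 1.0, 15.8]
grip_width: 0.0
```

```bash
python3 avg.py
```

```text
init (np.float64(0.0076), np.float64(0.0), np.int64(315)) (np.float64(0.0077), np.float64(0.0), np.int64(299))
now R (np.float64(0.1955), np.float64(0.002), np.int64(205)) L (np.float64(0.0703), np.float64(0.0013), np.int64(296))
init side (np.float64(-0.0213), np.float64(0.0), np.int64(62))
side R (np.float64(0.1653), np.float64(0.0003), np.int64(66))
29.9 [ 0.48511158 -0.31748669  0.12847161] [-2.08140828  1.30079623 16.03058257]
```

The arm eased back slightly while the tool went lower, so the pin is sliding into the clip. Continuing.

Request:
jog_arm(steps=[[[0,0,-0.0005,0,0,0],[0,0,-0.001,0,0,0],[0,0,-0.001,0,0,0]]])

```text
t: 30.2
eef_pos: [0.4852, -0.3175, 0.128]
orientation: [0.788, 0.616, 0.001, 0.004]
wrist_force: [-1.1, 1.5, 17.0]
grip_width: -0.001
```

Request:
jog_arm(steps=[[[0,0,-0.0005,0,0,0],[0,0,-0.001,0,0,0],[0,0,-0.001,0,0,0]]])

```text
t: 30.5
eef_pos: [0.4852, -0.3175, 0.1276]
orientation: [0.788, 0.616, 0.001, 0.004]
wrist_force: [-2.0, 1.9, 17.7]
grip_width: -0.001
```

```bash
python3 avg.py
```

```text
init (np.float64(0.0076), np.float64(0.0), np.int64(315)) (np.float64(0.0077), np.float64(0.0), np.int64(299))
now R (np.float64(0.1973), np.float64(0.002), np.int64(207)) L (np.float64(0.0715), np.float64(0.0002), np.int64(297))
init side (np.float64(-0.0213), np.float64(0.0), np.int64(62))
side R (np.float64(0.1689), np.float64(0.0014), np.int64(64))
30.9 [ 0.48517169 -0.31755495  0.12760923] [-1.27477607  2.37528756 17.7693571 ]
```

Force balance agrees: right about 14.2 N plus left about 4.8 N against 17.7 N plus the pin's weight. The snap is at most 15 N away at the clip. Continuing.

Request:
jog_arm(steps=[[[0,0,-0.0005,0,0,0],[0,0,-0.001,0,0,0],[0,0,-0.001,0,0,0]]])

```text
t: 31.2
eef_pos: [0.4856, -0.3179, 0.1266]
orientation: [0.788, 0.616, 0.001, 0.005]
wrist_force: [0.9, -0.6, 12.2]
grip_width: -0.0
```

```bash
python3 avg.py
```

```text
init (np.float64(0.0076), np.float64(0.0), np.int64(315)) (np.float64(0.0077), np.float64(0.0), np.int64(299))
now R (np.float64(0.1407), np.float64(0.0021), np.int64(187)) L (np.float64(0.0604), np.float64(0.0019), np.int64(300))
init side (np.float64(-0.0213), np.float64(0.0), np.int64(62))
side R (np.float64(0.1153), np.float64(0.0013), np.int64(60))
31.6 [ 0.48554017 -0.31798442  0.12596341] [ 1.44498434 -0.15302427 12.15095062]
```

Second snap: the force fell from 17.7 to 12.2 N and the arm from 0.19 to 0.135 rad. Lifting off gently and moving clear.

Request:
jog_arm(steps=[[[0,0,0.01,0,0,0],[0,0,0.02,0,0,0],[0,0,0.03,0,0,0],[0,0,0.04,0,0,0],[0,0,0.06,0,0,0]]])

```text
t: 32.1
eef_pos: [0.4812, -0.3147, 0.1498]
orientation: [0.788, 0.616, -0.001, -0.003]
wrist_force: [0.0, -0.6, -0.4]
grip_width: 0.0
```

Request:
jog_arm(steps=[[[0,0,0.05,0,0,0],[0,0,0.1,0,0,0],[-0.05,-0.05,0.2,0,0,0],[-0.15,-0.1,0.25,0,0,0],[-0.25,-0.1,0.25,0,0,0]]])

```text
t: 32.6
eef_pos: [0.3747, -0.3656, 0.2765]
orientation: [0.787, 0.617, -0.0, 0.002]
wrist_force: [-0.7, -1.0, 0.2]
grip_width: -0.001
```

Request:
jog_arm(steps=[[[-0.1,-0.1,0,0,0,0],[-0.15,-0.2,0,0,0,0],[-0.15,-0.25,0,0,0,0],[-0.15,-0.3,0,0,0,0],[-0.15,-0.3,0,0,0,0]]])

```text
t: 33.1
eef_pos: [0.2979, -0.5159, 0.2712]
orientation: [0.789, 0.615, 0.0, -0.002]
wrist_force: [0.5, 0.7, -1.4]
grip_width: -0.001
```

```bash
python3 - <<'E'
from avg import *
f=fit('top','t20.png',.1,.165);g=fit('side','s20.png',.1,.165)
print('R',est([f],-1),'L',est([f],1),'Rside',est([g],-1))
cv2.imwrite('pics/s20c.png',cv2.resize(g['image'][110:240,280:440,::-1],None,fx=4.5,fy=4.5,interpolation=cv2.INTER_CUBIC))
P=cloud(f)
for n,(a,b,c_,d_) in dict(jar=(130,175,325,365),cut=(285,330,340,385),mug=(255,300,90,150)).items():
    q=P[a:b,c_:d_].reshape(-1,3); q=q[(q[:,2]>.012)&(q[:,2]<.12)]; print(n,len(q),q.min(0),q.max(0))
s=ctrl.observe(); print(s['t'],s['eef_pos'],s['wrist_force'])
E
```

```text
top 1865 sy range [-0.2278  0.2255]
-0.16 66 -14.1 8.8 -2.9 133.5
-0.14 109 -14.2 10.1 -2.5 134.2
-0.12 112 -13.9 10.6 -2.7 134.7
-0.1 108 -13.6 9.7 -2.5 134.7
-0.08 122 -15.5 10.0 -3.5 135.5
-0.06 121 -15.0 10.2 -3.2 135.7
-0.04 119 -15.2 10.7 -2.5 135.3
-0.02 123 -14.9 10.8 -2.9 136.1
-0.0 119 -14.6 11.2 -2.4 136.0
0.02 124 -14.6 11.3 -2.4 136.8
0.04 124 -14.6 11.2 -2.2 137.3
0.06 119 -14.6 11.5 -2.3 137.2
0.08 113 -13.8 11.4 -1.7 136.6
0.1 114 -12.1 11.5 -1.0 137.6
0.12 119 -14.0 11.6 -1.8 137.7
0.14 118 -14.3 11.6 -1.7 138.6
0.16 21 -8.7 8.2 -0.6 134.9
side 562 sy range [-0.381   1.1685]
-0.14 18 -16.1 56.4 -2.9 133.9
-0.12 17 -18.6 -3.0 -10.3 135.1
-0.1 31 -20.3 -5.4 -13.0 134.7
-0.08 28 -20.8 -1.5 -9.3 136.0
-0.06 33 -15.1 57.3 -3.6 136.8
-0.04 29 -15.6 60.2 1.5 136.8
-0.02 34 -15.9 68.8 6.8 135.4
-0.0 30 -15.3 -2.2 -10.4 137.1
0.02 30 -16.0 -2.5 -10.2 136.8
0.04 32 -15.2 -2.5 -10.4 136.6
0.06 27 -14.5 -2.2 -9.7 136.7
0.08 24 -14.8 -2.9 -8.9 137.9
0.1 41 -19.1 -3.3 -11.0 140.3
0.12 42 -15.3 -0.0 -9.3 139.4
0.14 45 -14.4 0.9 -8.4 139.1
0.16 72 -11.4 7.8 -1.8 136.8
R (np.float64(0.0285), np.float64(0.0), np.int64(309)) L (np.float64(0.0078), np.float64(0.0), np.int64(297)) Rside (np.float64(-0.0005), np.float64(0.0), np.int64(59))
jar 370 [ 0.74325835 -0.011187    0.01223711] [0.81563278 0.05868561 0.05921888]
cut 172 [ 0.34539932 -0.05261489  0.01206827] [0.42452241 0.02577429 0.02628945]
mug 1096 [0.43024478 0.53002448 0.01212913] [0.50991397 0.63695794 0.09814666]
33.2 [ 0.299193  -0.5131014  0.2727184] [-0.49921037 -0.34921814 -0.30313342]
```

View pics/s20c.png

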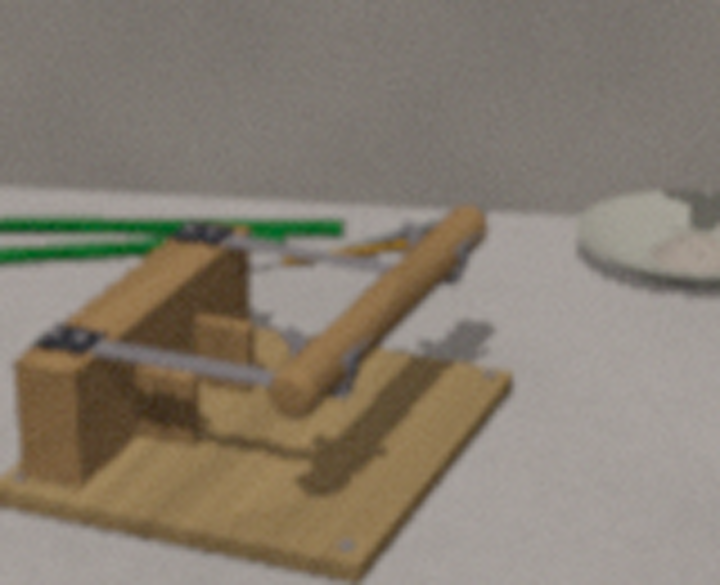

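View pics/t20.png

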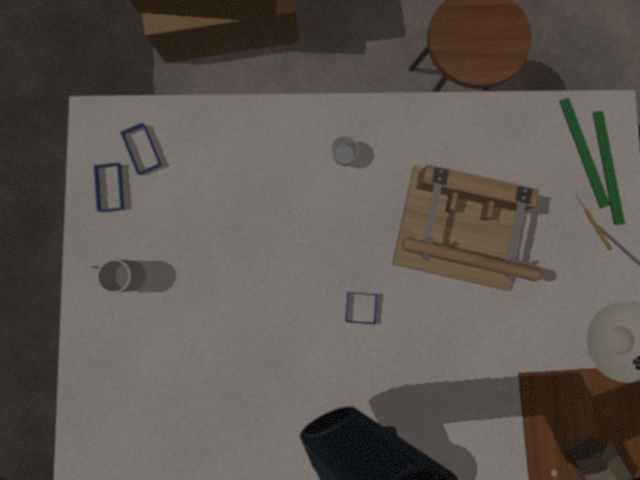

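Both ends now look home: crest 137.6 mm on the left and 134.7 mm on the right. The jar, cutter and mug are unchanged. Since the right side reads lower, I'll re-measure it settled and averaged.

```bash
python3 - <<'E'
from avg import *
def crest(F,lab):
    for c in (-.125,-.075,0,.075,.125):
        v=[]
        for f in F:
            P=cloud(f); sx=(P[...,:2]-O)@X; sy=(P[...,:2]-O)@Y; z=P[...,2]
            k=(abs(sx-.001)<.008)&(abs(sy-c)<.012)&(z>.1)&(z<.17)
            x=sx[k]-.001; v.append(np.median(z[k]-np.sqrt(.016**2-x**2)))
        print(lab,c,'axis z',np.mean(v).round(4),np.std(v).round(4),k.sum())
F=[grab('top') for _ in range(5)]; crest(F,'top')
print('R',est(F,-1),'L',est(F,1))
G=[grab('side') for _ in range(5)]; print('Rs',est(G,-1),'Ls',est(G,1),'init',est([dict(np.load('side0.npz'))],1)); crest(G,'side')
# check of base top height bias (true .018)
P=cloud(F[0]); sx=(P[...,:2]-O)@X; sy=(P[...,:2]-O)@Y
for c in (-.07,.07):
    k=(abs(sx+.07)<.02)&(abs(sy-c)<.03); print('base',c,np.median(P[...,2][k]))
k=(abs(sx-.165)<.01)&(sy>.02)&(sy<.06); print('block',np.median(P[...,2][k])); k=(abs(sx-.165)<.01)&(sy<-.02)&(sy>-.06); print('block',np.median(P[...,2][k]))
print(ctrl.observe()['t'])
E
```

```text
top -0.125 axis z 0.116 0.0001 77
top -0.075 axis z 0.1168 0.0002 76
top 0 axis z 0.118 0.0002 74
top 0.075 axis z 0.1188 0.0001 78
top 0.125 axis z 0.12 0.0001 76
R (np.float64(0.0269), np.float64(0.0009), np.int64(309)) L (np.float64(0.0077), np.float64(0.0015), np.int64(292))
Rs (np.float64(-0.0013), np.float64(0.0025), np.int64(55)) Ls (np.float64(-0.0194), np.float64(0.0012), np.int64(79)) init (np.float64(-0.0205), np.float64(0.0), np.int64(84))
side -0.125 axis z 0.1182 0.0005 15
side -0.075 axis z 0.1189 0.0003 14
side 0 axis z 0.12 0.0002 20
side 0.075 axis z 0.1212 0.0004 21
side 0.125 axis z 0.122 0.0003 25
base -0.07 -0.00022891249731171205
base 0.07 -0.0006754954910054744
block 0.10086625926693198
block 0.10112666295500936
33.7
```

```bash
python3 - <<'E'
from h import *
a=np.radians(-5.3); d=np.array([np.cos(a),np.sin(a)]); n=np.array([-d[1],d[0]])
for nm in('top','side'):
    P=cloud(dict(np.load(nm+'0.npz'))); z=P[...,2]
    u=(P[...,:2]-[.583,.2215]); s=u@d; w=u@n
    k=(abs(w)<.008)&(abs(s)<.14)&(z>.02)&(z<.05)
    print(nm,'axis z on table (true .016):',np.median(z[k]-np.sqrt(.016**2-w[k]**2)).round(4))
    O=np.array([.502,-.2506]);ya=np.radians(76.5);Y=np.array([np.cos(ya),np.sin(ya)]);X=np.array([Y[1],-Y[0]])
    sx=(P[...,:2]-O)@X; sy=(P[...,:2]-O)@Y
    for sd in(1,-1):
        k=(abs(sx-.03)<.01)&(abs(sy-sd*.1)<.006)&(z>.09)&(z<.115); print(nm,'arm top near clip (true .105)',sd,np.median(z[k]).round(4),k.sum())
E
```

```text
top axis z on table (true .016): 0.0148
top arm top near clip (true .105) 1 0.1037 33
top arm top near clip (true .105) -1 0.1037 40
side axis z on table (true .016): 0.0167
side arm top near clip (true .105) 1 0.1061 12
side arm top near clip (true .105) -1 0.1056 8
```

After correcting for camera bias, both cameras agree: pin axis 120.7 mm at the left clip and 117.7 mm at the right, where that arm droops about 3 mm. The window is 115.5 to 124 mm. The pin is within about 2 mm of the clip line and centred to a few mm, and the arm is clear. Handing in.

```bash
python3 -c "
from station import ctrl
s=ctrl.observe(); print(s['t'],s['eef_pos'],s['wrist_force']); print(ctrl.sign_off())"
```

```text
33.7 [ 0.30007392 -0.513241    0.27452855] [0.02705686 0.87334484 0.2997078 ]
the job is handed in; nothing more can be done
None
```

The rolling pin is in both clips of the drying stand, let go, and the job was handed in at 33.7 s. I gripped it at its middle, laid it in the mouths, then pressed with shut fingertips 65 mm either side of the middle.

- **Left (+y) clip:** it snapped at about 17 N of tool force, with the arm bent about 0.185 rad. The force then dropped to about 10 N.
- **Right (-y) clip:** it snapped at about 17.7 N, with the arm bent about 0.19 rad. The force then dropped to about 12 N. Neither arm came near the 0.22 rad limit by my estimates.
- **Height at the end:** the pin's axis was at about 120.7 mm at the left clip and 117.7 mm at the right (allowed 115.5 to 124 mm). The raw readings of the two cameras differed by about 2 mm. They agreed once corrected against surfaces of known height.
- **Not quite level:** the right side sits about 3 mm lower because that arm droops about 0.02 rad, while the left shows almost none. The droop is within the stated 1 to 4 mm.
- **Position:** the pin is within about 2 mm of the clip line and its middle is centred to a few mm.
- **Other things:** the jar, cutter and mug measured within about 1 mm of where they started. The arm was well clear of everything.

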